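# Put the stacked ultrasound specimens back in their foam inserts

### The arm

A 6-joint arm with a two-finger parallel gripper is mounted at the origin on the work surface. World frame = base frame: x ahead of the robot, y to its left, z up, the work surface at z = 0. Lengths are in m, angles in degrees, forces in N, time in s.
With the tool pointing down it reaches from about 0.375 to 0.975 m from the base axis. Payload 3.8 kg.
Tool frame: the origin (TCP) lies midway between the tips of the shut fingers; the grasp point (between the pads) lies 19 mm behind it (manip.grasp_offset is the distance from the TCP to the grasp point, in m); z points along the fingers, y is the direction in which the jaws open and shut (so a half turn about z gives the same grasp; the last joint's range is limited). The gripper opens to 88 mm and grips with 3 to 60 N. Pads are 18 mm wide; open, the fingers measure 123 mm over their backs; the gripper's body (75 mm by 187 mm) begins 45 mm behind the grasp point.
Start: joints at [68.703, 15.12, 91.902, -0, 72.978, -2.114], TCP at [0.222, 0.638, 0.239] pointing down, gripper open.
Joint ranges: [-150.88, 150.88], [-54.13, 125.18], [17.81, 147.31], [-75.09, 255.09], [0, 152.58], [-146.25, 146.25]. Speed limits (degrees/s): [147.25, 147.25, 180, 180, 180, 180].

### API

Orientations are given as a 3x3 rotation matrix whose columns are the frame's x, y, z axes.
In Python, from workcell import manip, imaging, order gives the robot as it stands.
- The arm moves only by the tool carry_out, never from a script. Its argument "rows" is one flat list of numbers, 7 for each row, row after row: the turn, a rotation vector about the tool's x, y, z in degrees, then the shift along the tool's x, y, z in mm, then the finger opening in mm, from 0 to 88.1. In form: [rx, ry, rz, dx, dy, dz, claw, rx, ry, rz, dx, dy, dz, claw, ...]. A call has 1 to 8 rows; each row shifts and turns the commanded pose from where the row before left it, along the tool's axes as they then stand; what a row does not reach is not made up. A row lasts 1/10 s, in which the tool goes at most 50 mm and 8.59 degrees, less where a joint would pass 70% of its speed; a pose out of reach is approached as far as the arm can. A call with a gripper value outside its range is refused whole. The fingers move at their own pace and stop on an object; "grip_force" is the grip in N (left out, the last holds). Time passes only in rows, so rows that do not move let the fingers close. It gives the time, the measured TCP pose, the force and the opening at its end, in the units of the state.
- manip.read_state(): the state, without advancing time (a new reading comes with each control period).
- imaging.capture(name): name is "side" or "top" or "wrist"; returns the picture (480x640x3 uint8, red, green, blue); there is no depth.
- imaging.camera_model(name): a dict with "fx", "fy", "cx", "cy" (pixels), "R" (3x3) and "t" (3): a world point X has camera coordinates R X + t. Camera axes: x right, y down, z forward; pixel columns grow to the right and rows downward; lengths in m; the calibration is good to about 2 mm. A picture is of the moment at which its call begins: read the wrist's pose just before it. camera_model takes no time and is no camera call; for the wrist camera it gives the pose at the moment of the call.
- order.job_done(): hands the job in, once; it reports no verdict.
The state is a dict: "time_s": time; "q": joint angles; "qd": joint speeds; "joint_efforts": joint torques, N m; "ee_pos": TCP position; "tcp_rot": TCP orientation; "wrist_force": force on the tool from outside, world axes, zero at the start; "wrist_torque": the same for the moment, N m; "grip_width": opening from 0.0 (shut) to 1.0 (fully open).
Only numpy, scipy, OpenCV 4.12 (cv2) and the standard library are available. Lean on these libraries where they do the work, as an engineer would, in place of code of your own. Each camera call takes 0.05 s, during which the arm holds its last target.

### The job

The practical is over: take the stack of ultrasound specimens on the small white tray apart from the top down, one at a time, and put each straight away in the foam insert whose cut-out matches its shape and size, lying flat on the orange floor of the cut-out. Set them down gently, do not drop or knock any of them, and leave the gel bottle and the transducer standing where they are.

Things in the scene. Friction and masses are not known exactly. Their poses are not given: they have to be found in the camera images.
- brass_cyl: Brass cylinder, diameter 28 mm, 36 mm high, upright, thin blue label band round its middle, about 0.19 kg; top of the stack (on the black disc). Origin: centre of its underside; z along its axis, up. Belongs in ins_cyl.
- pom_disc: Black plastic (POM) disc, diameter 44 mm, 28 mm high, blue label band round its side, about 60 g; second from the top (on the aluminium bar). Origin: centre of its underside; z up. Belongs in ins_disc.
- alu_bar: Aluminium bar, 80 (its x) x 46 (its y) x 28 mm high, blue label on its sides, about 0.28 kg; third from the top (on the acrylic block). Origin: centre of its underside; x along its length, z up. Belongs in ins_bar.
- acrylic_block: Pale light-blue acrylic test block, 105 (its x) x 58 (its y) x 34 mm high, small dark drilled holes in its long sides, about 0.25 kg; bottom of the stack. Lies in a fixed white tray, 200 x 150 mm, floor 4 mm and rim 10 mm above the bench. Origin: centre of its underside; x along its length, z up. Belongs in ins_block.
- ins_cyl: Modular foam insert, 150 (its x) x 100 (its y) x 18 mm high, dark blue, fixed to the bench. In its middle one cut-out with an orange floor, 8 mm deep (floor 10 mm above the bench): round, diameter 42 mm, for the brass cylinder (7 mm play all round). Origin: centre of its underside, on the bench, straight below the cut-out's centre; z up.
- ins_disc: Modular foam insert, 150 (its x) x 100 (its y) x 18 mm high, dark blue, fixed to the bench. In its middle one cut-out with an orange floor, 8 mm deep (floor 10 mm above the bench): round, diameter 58 mm, for the black disc (7 mm play all round). Origin: centre of its underside, on the bench, straight below the cut-out's centre; z up.
- ins_bar: Modular foam insert, 150 (its x) x 100 (its y) x 18 mm high, dark blue, fixed to the bench. In its middle one cut-out with an orange floor, 8 mm deep (floor 10 mm above the bench): rectangular, 94 (along the insert's x) x 60 mm, for the aluminium bar (7 mm play on each side). Origin: centre of its underside, on the bench, straight below the cut-out's centre; z up.
- ins_block: Modular foam insert, 150 (its x) x 100 (its y) x 18 mm high, dark blue, fixed to the bench. In its middle one cut-out with an orange floor, 8 mm deep (floor 10 mm above the bench): rectangular, 119 (along the insert's x) x 72 mm, for the acrylic block (7 mm play on each side). Origin: centre of its underside, on the bench, straight below the cut-out's centre; z up.
- gel: Coupling-gel bottle, white with a blue nozzle cap, diameter 52 mm, 138 mm high, standing upright on the bench, loose; to be left alone. Origin: centre of its underside.
- probe: Ultrasound transducer, steel with an orange collar, diameter 29 mm, 60 mm high, standing upright on the bench, loose; to be left alone. Origin: centre of its underside. (Not listed: a caliper and a marker pen lying flat; bins 55 mm high and cases beyond x = 0.79 m.)

How it is judged:
By the outcome, as a careful person would: the job done as asked, in the order asked, and still so for the second after the job is handed in, with the robot touching nothing.
It also fails if it takes over 128 s, if anything falls off the work surface, if the arm or the gripper's body presses on something with over 40 N, if the wrist force passes 120 N, or if a joint passes its speed limit or range.

## Working session

There is one attempt and no reset: what is moved stays moved. The work goes in short steps, Python scripts to look and compute and a tool call to move; the robot and the scene stay as the last step left them, time stands still between calls to the robot, and variables do not carry over. Pictures are saved under pics/ and viewed, and the job is handed in when it is done.

Besides the shell and the picture viewer there is one more tool, called after ">>>" in YAML: its name, and indented under it one key for each argument. carry_out: Moves the arm, as the interface text tells. Its arguments: {"type":"object","properties":{"rows":{"type":"array"},"grip_force":{"type":"number"}},"required":["rows"]}

```bash
ls; mkdir -p pics
python3 - <<'E'
from workcell import manip, imaging, order
import cv2,numpy as np
s=manip.read_state(); print(s); print(manip.grasp_offset)
for n in ["side","top","wrist"]:
    m=imaging.camera_model(n); print(n,m)
    im=imaging.capture(n); cv2.imwrite(f"pics/{n}0.png",im[:,:,::-1])
E
```

```text
pics
{'time_s': 0.0, 'q': array([ 6.87044670e+01,  1.51671307e+01,  9.19779522e+01,  2.70586747e-04,
        7.29777576e+01, -2.11341178e+00]), 'qd': array([0.0046514 , 0.03354291, 0.127657  , 0.0015693 , 0.08594295,
       0.01050662]), 'joint_efforts': array([ 3.09053676e-04, -5.02105093e+01, -3.56874025e+01,  7.26460596e-02,
        2.94265256e-02, -1.99428437e-04]), 'ee_pos': array([0.22152809, 0.63688663, 0.23744297]), 'tcp_rot': array([[-9.44478456e-01,  3.28572416e-01, -7.82851316e-04],
       [ 3.28573338e-01,  9.44476351e-01, -1.99593851e-03],
       [ 8.35742169e-05, -2.14234499e-03, -9.99997702e-01]]), 'wrist_force': array([0.22997746, 0.14375187, 0.1170064 ]), 'wrist_torque': array([ 0.00051757, -0.03699895, -0.0332988 ]), 'grip_width': 1.0018195506386223}
0.0187
side {'fx': 439.7450506834535, 'fy': 439.7450506834535, 'cx': 319.5613009037596, 'cy': 238.69528960225492, 'R': array([[ 0.72348091, -0.68996103, -0.02300326],
       [-0.39350017, -0.38478092, -0.8349259 ],
       [ 0.56721512,  0.61310474, -0.54988144]]), 't': array([-0.39476164,  0.29569967,  0.80736264])}
top {'fx': 547.8254568993021, 'fy': 547.8254568993021, 'cx': 311.913417477191, 'cy': 240.49961214297045, 'R': array([[ 0.02493843, -0.99960846, -0.0126889 ],
       [-0.98231375, -0.02214681, -0.18592797],
       [ 0.18557415,  0.01710123, -0.98248144]]), 't': array([-0.00296468,  0.53134428,  1.1214369 ])}
wrist {'fx': 354.75618354140437, 'fy': 354.75618354140437, 'cx': 319.319920177151, 'cy': 246.4970507782293, 'R': array([[ 0.32877955,  0.94440437, -0.0020951 ],
       [ 0.90370301, -0.3139642 ,  0.29111398],
       [ 0.27427153, -0.09760567, -0.95668608]]), 't': array([-0.67420033, -0.0399812 ,  0.38952774])}
```

View pics/top0.png

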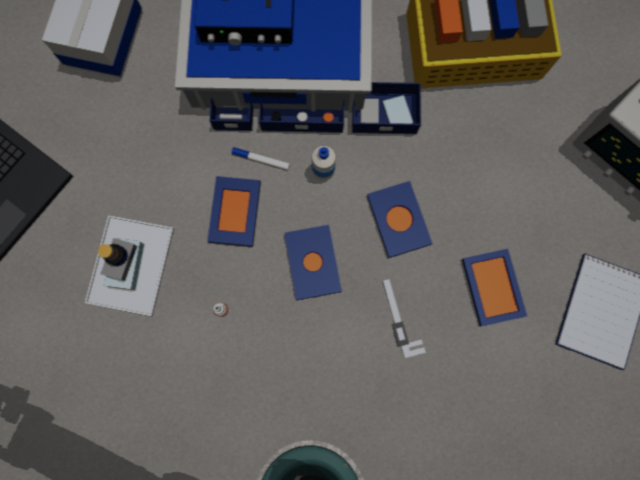

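View pics/side0.png

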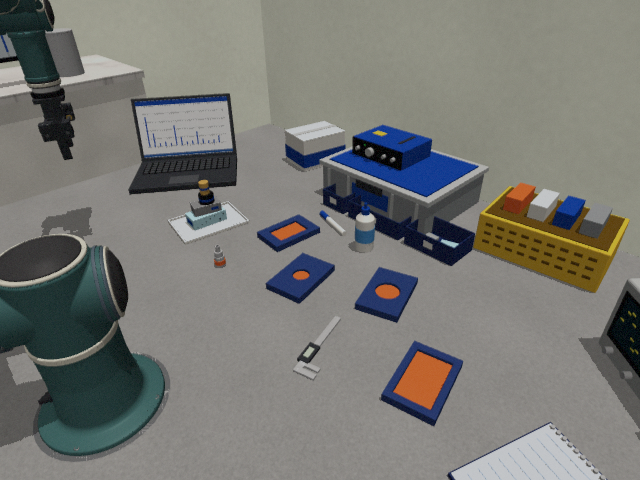

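View pics/wrist0.png

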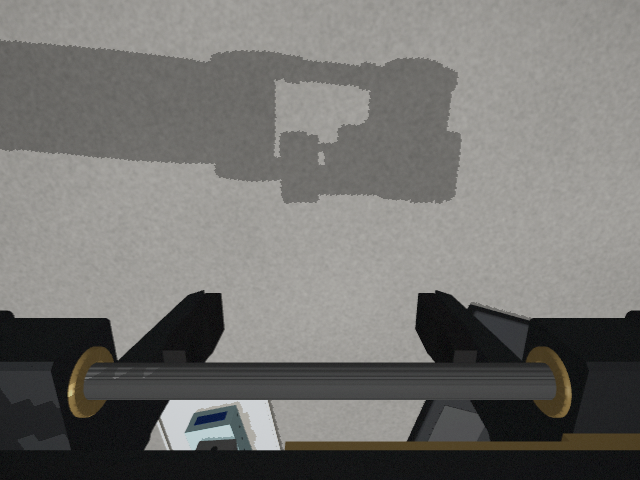

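```bash
cat > h.py <<'E'
from workcell import manip, imaging, order
import cv2,numpy as np
def cam(n):
    m=imaging.camera_model(n); K=np.array([[m['fx'],0,m['cx']],[0,m['fy'],m['cy']],[0,0,1]]); return K,m['R'],m['t']
def ray(px,z,c):
    K,R,t=c; px=np.atleast_2d(np.array(px,float)); C=-R.T@t
    d=np.c_[px,np.ones(len(px))]@np.linalg.inv(K).T@R
    return C+d*((z-C[2])/d[:,2])[:,None]
def proj(X,c):
    K,R,t=c; p=(np.atleast_2d(X)@R.T+t)@K.T; return p[:,:2]/p[:,2:]
E
python3 - <<'E'
from h import *
c=cam('top'); print(-c[1].T@c[2]); cs=cam('side'); print(-cs[1].T@cs[2])
im=cv2.imread('pics/top0.png'); hsv=cv2.cvtColor(im,cv2.COLOR_BGR2HSV)
o=cv2.inRange(hsv,(5,150,120),(20,255,255)); 
for ct in cv2.findContours(o,0,2)[0]:
    a=cv2.contourArea(ct)
    if a<150: continue
    (x,y),wh,an=cv2.minAreaRect(ct)
    if y<150: continue
    P=ray(ct[:,0,:],0.010,c)[:,:2]
    r=cv2.minAreaRect((P*1000).astype(np.float32)); print('orange',(x,y),a,r)
b=cv2.inRange(hsv,(105,80,40),(130,255,255)); 
for ct in cv2.findContours(b,0,2)[0]:
    a=cv2.contourArea(ct)
    if a<1500: continue
    (x,y),wh,an=cv2.minAreaRect(ct)
    if y<180: continue
    P=ray(ct[:,0,:],0.018,c)[:,:2]
    r=cv2.minAreaRect((P*1000).astype(np.float32)); print('blue',(x,y),a,r)
cr=lambda im,x,y,w,h,s:cv2.resize(im[y:y+h,x:x+w],None,fx=s,fy=s,interpolation=cv2.INTER_CUBIC)
cv2.imwrite('pics/topA.png',cr(im,80,205,110,120,5))
cv2.imwrite('pics/topB.png',cr(im,200,140,340,200,2.3))
s=cv2.imread('pics/side0.png'); cv2.imwrite('pics/sideA.png',cr(s,155,165,110,90,6))
E
```

```text
[ 0.31391103 -0.01037389  1.20054508]
[-0.05598791 -0.65358842  0.68176024]
orange (494.3999938964844, 286.79998779296875) 1607.5 ((446.0647277832031, -387.40362548828125), (117.52399444580078, 67.51728057861328), 13.49514389038086)
orange (312.5, 261.5) 223.0 ((491.9677734375, 7.901691436767578), (37.55204391479492, 37.45106506347656), 46.200157165527344)
orange (399.00006103515625, 218.00003051757812) 424.0 ((594.1712036132812, -182.10501098632812), (53.56258010864258, 51.62589645385742), 44.85844802856445)
orange (233.5692596435547, 210.4461669921875) 963.5 ((603.51806640625, 187.3453369140625), (57.837623596191406, 91.4052963256836), 85.74349975585938)
blue (493.82379150390625, 287.0486145019531) 3139.0 ((444.98358154296875, -383.4771728515625), (148.2522735595703, 101.9068603515625), 13.520506858825684)
blue (312.2886657714844, 262.03961181640625) 2955.5 ((490.309814453125, 8.323158264160156), (150.01168823242188, 98.64530944824219), 11.931831359863281)
blue (398.9914855957031, 218.6753692626953) 2901.5 ((591.118896484375, -180.4255828857422), (149.5432891845703, 100.45628356933594), 18.868017196655273)
blue (233.5846405029297, 210.8230743408203) 2837.0 ((601.1975708007812, 185.69821166992188), (99.3930435180664, 150.97149658203125), 85.55915832519531)
```

View pics/topA.png

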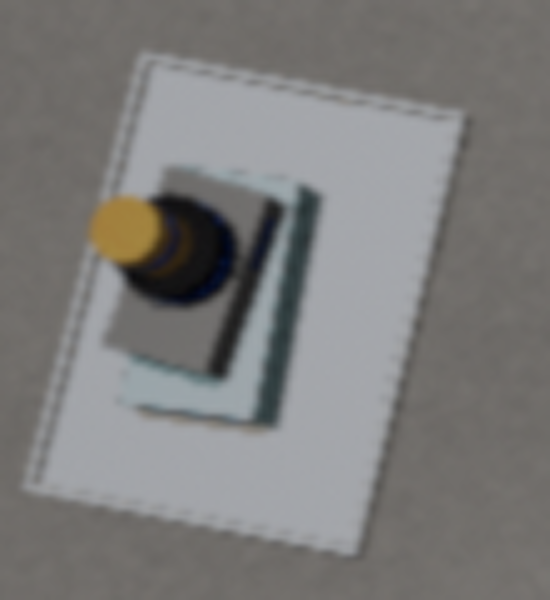

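View pics/sideA.png

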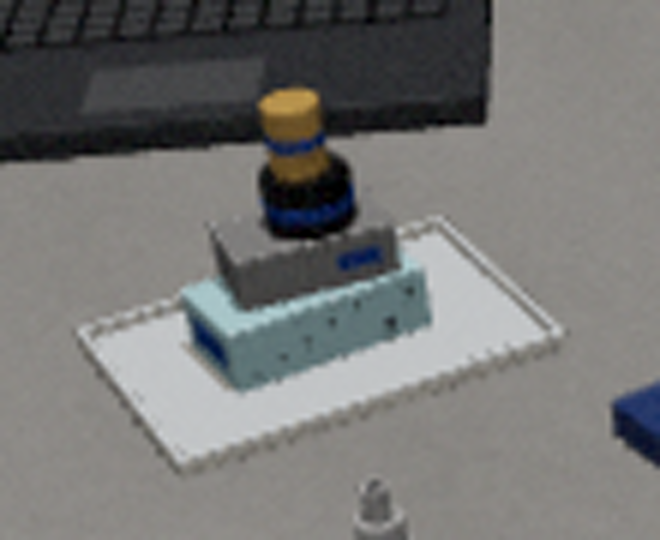

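Run:
```python
from h import *
c=cam('top')
f=lambda L:np.array(L)/5+np.array([80,205])-0.4
im=cv2.imread('pics/top0.png'); hsv=cv2.cvtColor(im,cv2.COLOR_BGR2HSV)
m=cv2.inRange(hsv,(12,90,110),(30,255,255))[205:325,80:190]
ct=max(cv2.findContours(m,0,2)[0],key=cv2.contourArea)
(e,r)=cv2.minEnclosingCircle(ct); print('brass px',np.array(e)+[80,205],r, 'top',ray(np.array(e)+[80,205],.130,c), 'mask',ray(f([125,231]),.130,c))
P=ray(f([[170,165],[272,203],[208,375],[104,347]]),.066,c); print('bar',P.round(4),P.mean(0))
d=np.linalg.norm(np.diff(P[[0,1,2,3,0]],axis=0),axis=1); print(d)
v=P[0]-P[3]+P[1]-P[2]; print('yaw',np.degrees(np.arctan2(v[1],v[0])))
Q=ray(f([[302,190],[255,420]]),.038,c); print('block',Q, np.linalg.norm(Q[0]-Q[1]),np.degrees(np.arctan2(*(Q[0]-Q[1])[[1,0]])))
print('disc',ray(f([180,245]),.094,c), ray(f([180,250]),.094,c))
g=ray([323,155],.138,c);print('gel',g, 'probe',ray([220,310],.06,c))
cs=cam('side'); p=np.array([290,102])/6+[155,165]; print('brass top side',p,ray(p,.130,cs))
w=cam('wrist'); s=manip.read_state(); C=-w[1].T@w[2]; print('cam in tool',s['tcp_rot'].T@(C-s['ee_pos']), 'axis',s['tcp_rot'].T@w[1].T)
```

```text
brass px [104.52631569 250.26315689] 6.907680988311768 top [[0.48701802 0.42081885 0.13      ]] mask [[0.48593893 0.42056765 0.13      ]]
bar [[0.525  0.4299 0.066 ]
 [0.5096 0.3851 0.066 ]
 [0.4361 0.4057 0.066 ]
 [0.4468 0.4505 0.066 ]] [0.47939331 0.41775874 0.066     ]
[0.04738108 0.07633921 0.04606931 0.08080385]
yaw -15.192396187595582
block [[0.52046671 0.38224607 0.038     ]
 [0.42035903 0.39404367 0.038     ]] 0.10080045032735699 -6.72125920549112
disc [[0.48641446 0.41177693 0.094     ]] [[0.48433583 0.41158561 0.094     ]]
gel [[ 0.69202668 -0.01000825  0.138     ]] probe [[0.37840321 0.1963957  0.06      ]]
brass top side [203.33333333 182.        ] [[0.48384311 0.4154754  0.13      ]]
cam in tool [ 0.07500605  0.00036127 -0.1453578 ] axis [[-2.07795623e-04 -9.56662775e-01 -2.91198028e-01]
 [ 9.99999975e-01 -1.76207420e-04 -1.34700565e-04]
 [ 7.75517632e-05 -2.91198049e-01  9.56662788e-01]]
```

>>> carry_out:
  rows: [0,0,0,-40,-15,0,88,0,0,0,-40,-15,0,88,0,0,0,-40,-15,0,88,0,0,0,-40,-15,0,88,0,0,0,-40,-15,0,88,0,0,0,-40,-15,0,88,0,0,0,-40,-15,0,88,0,0,0,-40,-15,0,88]
  grip_force: 15

```text
time_s: 0.95
ee_pos: [0.4855, 0.4176, 0.2384]
tcp_rot: [[-0.944, 0.329, -0.0], [0.329, 0.944, -0.0], [0.0, -0.0, -1.0]]
wrist_force: [1.0, 1.1, 0.2]
grip_width: 1.001
```

>>> carry_out:
  rows: [0,0,0,0,0,0,88,0,0,0,0,0,0,88,0,0,0,0,0,0,88]

```text
time_s: 1.25
ee_pos: [0.4838, 0.4195, 0.2384]
tcp_rot: [[-0.945, 0.328, -0.001], [0.328, 0.945, 0.0], [0.001, -0.0, -1.0]]
wrist_force: [-0.6, -0.2, -0.5]
grip_width: 0.999
```

```bash
cat >> h.py <<'E'
def look(name,n='wrist'):
    c=cam(n); im=imaging.capture(n)[:,:,::-1].copy(); cv2.imwrite(f'pics/{name}.png',im); return c,im
def goto(X,jaw=None):
    """delta to reach TCP X, jaw = world yaw deg of tool y (mod 180); shift first in current axes"""
    s=manip.read_state(); R=s['tcp_rot']; d=R.T@(np.array(X)-s['ee_pos'])*1000
    cur=np.degrees(np.arctan2(R[1,1],R[0,1]))
    print('t',s['time_s'],'pos',s['ee_pos'].round(4),'tilt',R[:,2].round(4),'F',s['wrist_force'].round(2),'w',round(s['grip_width']*88.1,2),'q6',s['q'][5].round(1))
    print('shift mm',d.round(1),'jaw',cur.round(2))
    if jaw is not None: print('rz',-((jaw-cur+90)%180-90))
E
python3 - <<'E'
from h import *
goto([.485,.418,.24],75); look('w1')
E
```

```text
t 1.25 pos [0.4838 0.4195 0.2384] tilt [-0.001  0.    -1.   ] F [-0.58 -0.23 -0.5 ] w 87.98 q6 -32.2
shift mm [-1.7 -1.  -1.6] jaw 70.84
rz -4.162511031663328
```

View pics/w1.png

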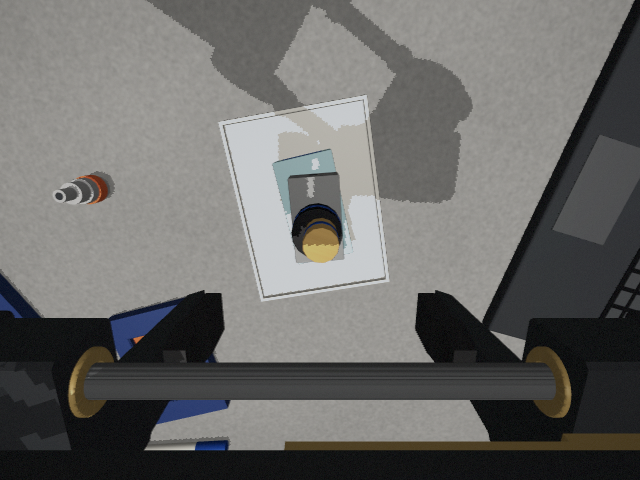

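Run:
```python
from h import *
c=cam('wrist'); im=cv2.imread('pics/w1.png')
cv2.imwrite('pics/w1z.png',cv2.resize(im[130:310,210:400],None,fx=4,fy=3.3,interpolation=cv2.INTER_CUBIC))
hsv=cv2.cvtColor(im,cv2.COLOR_BGR2HSV)
m=cv2.inRange(hsv,(12,90,110),(30,255,255)); m[:140]=0; m[300:]=0; m[:,:250]=0;m[:,400:]=0
ct=max(cv2.findContours(m,0,2)[0],key=cv2.contourArea); print(cv2.boundingRect(ct),cv2.contourArea(ct),cv2.minEnclosingCircle(ct))
e=cv2.fitEllipse(ct); print(e, ray(e[0],.13,c))
print('r',354.7*14/(.1+.145)/1000)
```

```text
(303, 228, 36, 35) 931.0 ((320.191162109375, 245.0), 18.2082576751709)
((320.4113464355469, 244.92044067382812), (33.60816955566406, 35.44257736206055), 80.35790252685547) [[0.48478741 0.420579   0.13      ]]
r 20.26857142857143
```

View pics/w1z.png

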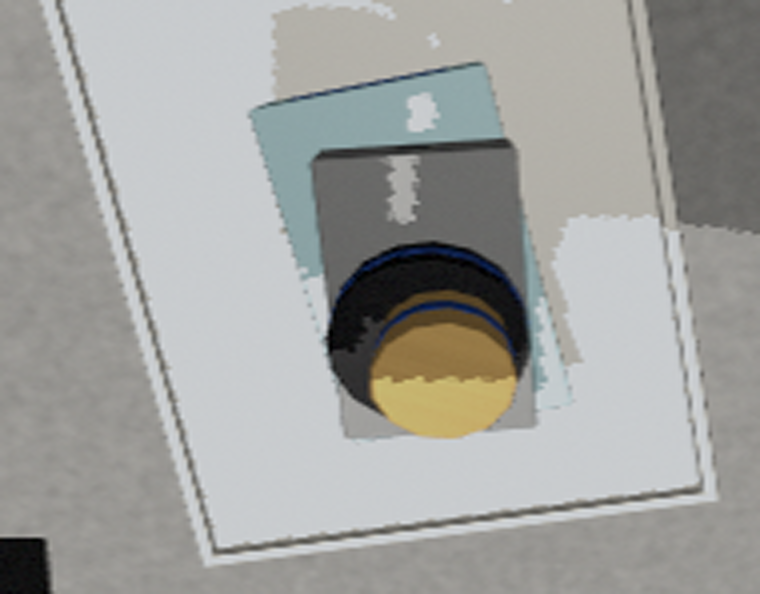

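>>> carry_out:
  rows: [0,0,0,-1.2,1.6,20,88,0,0,0,0,0,35,88,0,0,0,0,0,35,88,0,0,0,0,0,20,88,0,0,0,0,0,14,88,0,0,0,0,0,7,88,0,0,0,0,0,0,88,0,0,0,0,0,0,88]

```text
time_s: 2.1
ee_pos: [0.4868, 0.421, 0.109]
tcp_rot: [[-0.945, 0.328, 0.002], [0.328, 0.945, 0.001], [-0.001, 0.002, -1.0]]
wrist_force: [-0.0, -0.5, 0.3]
grip_width: 0.999
```

Run:
```python
from h import *
goto([.4855,.4206,.107],75); look('w2')
```

```text
t 2.1 pos [0.4868 0.421  0.109 ] tilt [ 0.0016  0.0013 -1.    ] F [-0.   -0.51  0.35] w 88.05 q6 -32.2
shift mm [ 1.1 -0.8  2. ] jaw 70.85
rz -4.153835001556104
```

View pics/w2.png

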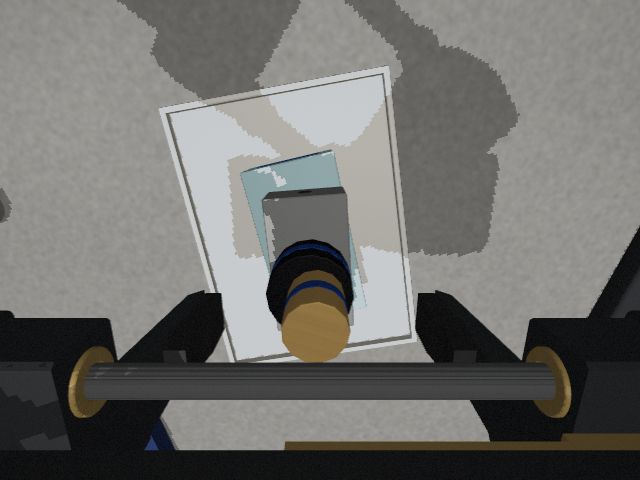

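>>> carry_out:
  rows: [0,0,0,0.8,-1.3,2,60,0,0,0,0,0,0,45,0,0,0,0,0,0,36,0,0,0,0,0,0,34,0,0,0,0,0,0,34,0,0,0,0,0,0,34]
  grip_force: 15

```text
time_s: 2.75
ee_pos: [0.4851, 0.4192, 0.1057]
tcp_rot: [[-0.944, 0.329, 0.0], [0.329, 0.944, -0.0], [-0.0, 0.0, -1.0]]
wrist_force: [0.4, -1.0, 0.3]
grip_width: 0.478
```

Run:
```python
from h import *
goto([.4855,.4206,.107],75); look('w3')
```

```text
t 2.75 pos [0.4851 0.4192 0.1057] tilt [ 0. -0. -1.] F [ 0.4  -1.01  0.27] w 42.09 q6 -32.2
shift mm [ 0.1  1.5 -1.3] jaw 70.82
rz -4.1834998213923456
```

View pics/w3.png

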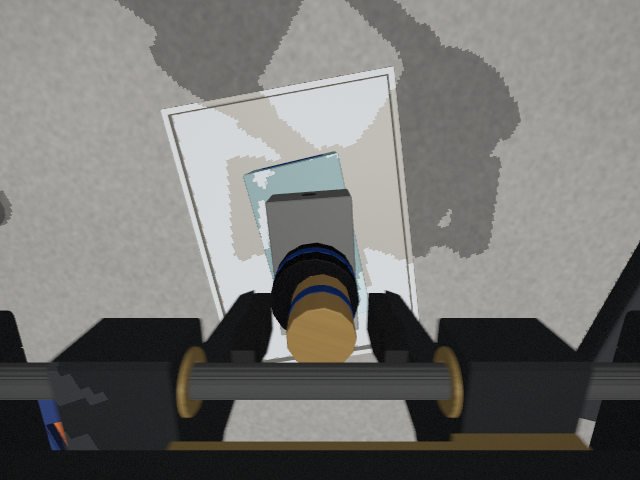

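>>> carry_out:
  rows: [0,0,0,0,0,-1,34,0,0,0,0,0,0,30,0,0,0,0,0,0,26,0,0,0,0,0,0,20,0,0,0,0,0,0,20,0,0,0,0,0,0,20]
  grip_force: 20

```text
time_s: 3.4
ee_pos: [0.4852, 0.4193, 0.1068]
tcp_rot: [[-0.944, 0.329, 0.0], [0.329, 0.944, 0.0], [-0.0, 0.0, -1.0]]
wrist_force: [0.5, 0.8, 0.8]
grip_width: 0.312
```

>>> carry_out:
  rows: [0,0,0,0,0,-1,20,0,0,0,0,0,-5,20,0,0,0,0,0,-12,20,0,0,0,0,0,-12,20,0,0,0,0,0,-5,20,0,0,0,0,0,0,20,0,0,0,0,0,0,20]

```text
time_s: 4.1
ee_pos: [0.4851, 0.4193, 0.1421]
tcp_rot: [[-0.944, 0.329, 0.0], [0.329, 0.944, 0.0], [-0.0, 0.001, -1.0]]
wrist_force: [-0.1, -0.0, -2.4]
grip_width: 0.314
```

Run:
```python
from h import *
goto([.491,.008,.20],None); look('w4')
```

```text
t 4.1 pos [0.4851 0.4193 0.1421] tilt [ 5.e-04  4.e-04 -1.e+00] F [-0.11 -0.05 -2.39] w 27.67 q6 -32.2
shift mm [-140.7 -386.5  -58. ] jaw 70.82
```

View pics/w4.png

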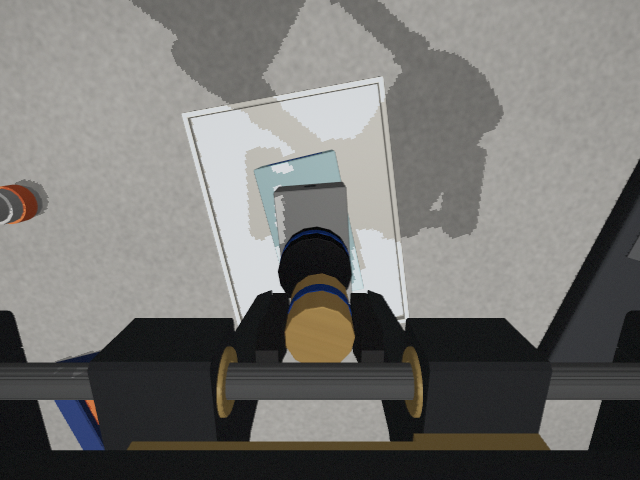

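>>> carry_out:
  rows: [0,0,0,-5.5,-15,0,20,0,0,0,-11,-30,0,20,0,0,0,-13.8,-38,0,20,0,0,0,-13.8,-38,0,20,0,0,0,-13.8,-38,0,20,0,0,0,-13.8,-38,0,20,0,0,0,-13.8,-38,0,20,0,0,0,-13.8,-38,0,20]

```text
time_s: 4.95
ee_pos: [0.488, 0.1262, 0.1412]
tcp_rot: [[-0.945, 0.328, -0.001], [0.328, 0.945, -0.001], [0.001, -0.001, -1.0]]
wrist_force: [0.5, -0.2, -2.0]
grip_width: 0.308
```

>>> carry_out:
  rows: [0,0,0,-13.8,-38,0,20,0,0,0,-12.7,-35,0,20,0,0,0,-9,-25,0,20,0,0,0,-6,-15,0,20,0,0,0,0,0,0,20,0,0,0,0,0,0,20,0,0,0,0,0,0,20]

```text
time_s: 5.65
ee_pos: [0.4907, 0.0087, 0.1414]
tcp_rot: [[-0.945, 0.328, -0.001], [0.328, 0.945, 0.0], [0.001, 0.0, -1.0]]
wrist_force: [0.6, 0.4, -2.1]
grip_width: 0.313
```

Run:
```python
from h import *
goto([.491,.008,.024],None); c,im=look('w5')
s=manip.read_state()
print('tcp px',proj(s['ee_pos'],c))
hsv=cv2.cvtColor(im,cv2.COLOR_BGR2HSV)
b=cv2.inRange(hsv,(105,80,30),(130,255,255)); 
for ct in cv2.findContours(b,0,2)[0]:
    if cv2.contourArea(ct)<3000: continue
    r=cv2.minAreaRect((ray(ct[:,0,:],0.018,c)[:,:2]*1000).astype(np.float32)); print('blue',r)
print('brass', s['tcp_rot'].T@(ray([320,337],.165,c)[0]-s['ee_pos']))
```

```text
t 5.65 pos [0.4907 0.0087 0.1414] tilt [-6.e-04  3.e-04 -1.e+00] F [ 0.61  0.41 -2.14] w 27.54 q6 -72.7
shift mm [ -0.6  -0.6 117.4] jaw 70.83
tcp px [[319.10149946 311.52303203]]
blue ((597.8589477539062, 182.05227661132812), (106.387451171875, 155.6344451904297), 85.84634399414062)
blue ((490.77874755859375, 4.70452880859375), (149.19741821289062, 105.23478698730469), 11.872640609741211)
brass [ 0.00115645  0.000366   -0.023496  ]
```

View pics/w5.png

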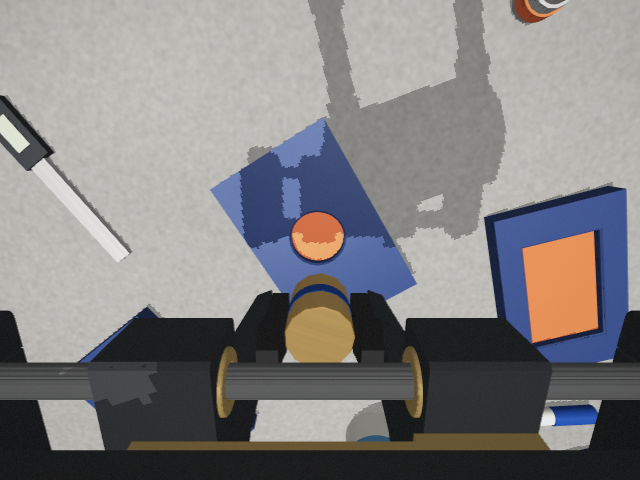

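```bash
cat >> h.py <<'E'
def orange(im,c,roi):
    x0,y0,x1,y1=roi; hsv=cv2.cvtColor(im,cv2.COLOR_BGR2HSV); m=cv2.inRange(hsv,(5,120,90),(20,255,255))
    k=np.zeros_like(m); k[y0:y1,x0:x1]=m[y0:y1,x0:x1]
    ct=max(cv2.findContours(k,0,2)[0],key=cv2.contourArea); P=ray(ct[:,0,:],.010,c)[:,:2]
    print('px',cv2.boundingRect(ct),'minrect',cv2.minAreaRect((P*1000).astype(np.float32)))
    return ct
E
python3 - <<'E'
from h import *
c=cam('wrist'); im=cv2.imread('pics/w5.png')
orange(im,c,(270,190,370,275)); print(ray([317.5,237.5],.018,c))
cv2.imwrite('pics/w5z.png',cv2.resize(im[195:285,260:380],None,fx=5,fy=5,interpolation=cv2.INTER_CUBIC))
E
```

```text
px (292, 212, 52, 49) minrect ((490.9815673828125, 7.471080780029297), (40.73271560668945, 40.25141906738281), 25.62654685974121)
[[0.48993056 0.00810379 0.018     ]]
```

View pics/w5z.png

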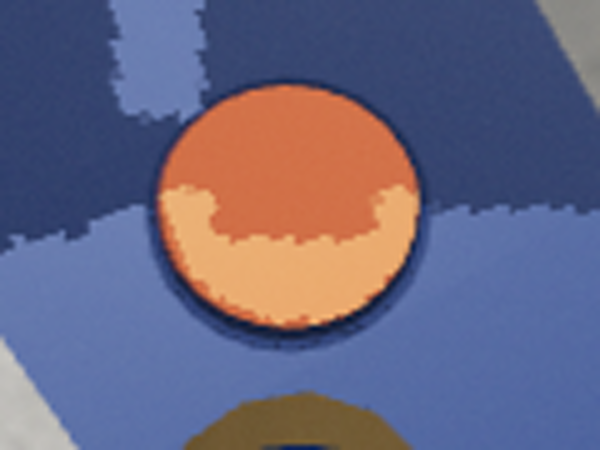

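>>> carry_out:
  rows: [0,0,0,-0.8,-0.6,8,20,0,0,0,-0.8,-0.6,18,20,0,0,0,0,0,25,20,0,0,0,0,0,25,20,0,0,0,0,0,18,20,0,0,0,0,0,10,20,0,0,0,0,0,4,20,0,0,0,0,0,2,20]

```text
time_s: 6.5
ee_pos: [0.4925, 0.007, 0.0316]
tcp_rot: [[-0.945, 0.328, -0.0], [0.328, 0.945, 0.0], [0.0, -0.0, -1.0]]
wrist_force: [-0.9, 0.4, -2.1]
grip_width: 0.31
```

>>> carry_out:
  rows: [0,0,0,0,0,2,20,0,0,0,0,0,2,20,0,0,0,0,0,1,20,0,0,0,0,0,1,20,0,0,0,0,0,1,20,0,0,0,0,0,0,20]

```text
time_s: 7.1
ee_pos: [0.4923, 0.0067, 0.0247]
tcp_rot: [[-0.944, 0.329, -0.0], [0.329, 0.944, -0.0], [0.0, -0.0, -1.0]]
wrist_force: [-0.4, -0.0, -2.1]
grip_width: 0.311
```

Run:
```python
from h import *
goto([.4918,.007,.0228],None); c,im=look('w6')
```

```text
t 7.1 pos [0.4923 0.0067 0.0247] tilt [-1.e-04 -0.e+00 -1.e+00] F [-0.35 -0.03 -2.15] w 27.36 q6 -72.9
shift mm [0.6 0.2 1.9] jaw 70.81
```

View pics/w6.png

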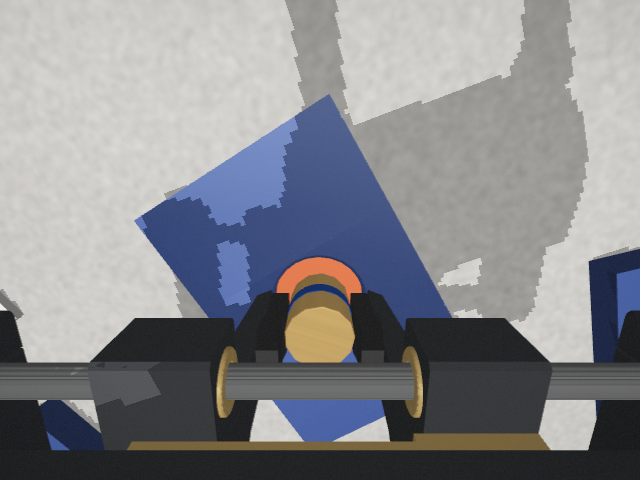

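Brass (320,337) sits centred over the orange cut-out (277–362 columns). Feeling for the floor in half-millimetres.

>>> carry_out:
  rows: [0,0,0,0,0,0.7,20,0,0,0,0,0,0.5,20,0,0,0,0,0,0.4,20,0,0,0,0,0,0.3,20,0,0,0,0,0,0,20]

```text
time_s: 7.65
ee_pos: [0.4924, 0.0067, 0.0228]
tcp_rot: [[-0.944, 0.329, 0.0], [0.329, 0.944, 0.0], [-0.0, 0.0, -1.0]]
wrist_force: [-0.4, 0.0, -1.6]
grip_width: 0.311
```

>>> carry_out:
  rows: [0,0,0,0,0,0.3,20,0,0,0,0,0,0.3,20,0,0,0,0,0,0,20]

```text
time_s: 7.95
ee_pos: [0.4924, 0.0067, 0.0227]
tcp_rot: [[-0.944, 0.329, -0.0], [0.329, 0.944, -0.0], [0.0, -0.0, -1.0]]
wrist_force: [-3.2, -0.4, 5.1]
grip_width: 0.314
```

>>> carry_out:
  rows: [0,0,0,0,0,0,29,0,0,0,0,0,0,32,0,0,0,0,0,0,40,0,0,0,0,0,0,50,0,0,0,0,0,0,50,0,0,0,0,0,-10,50,0,0,0,0,0,-30,60,0,0,0,0,0,-40,70]

```text
time_s: 8.75
ee_pos: [0.4903, 0.0068, 0.1017]
tcp_rot: [[-0.944, 0.329, -0.005], [0.329, 0.944, 0.0], [0.005, -0.001, -1.0]]
wrist_force: [-0.1, -0.4, 0.6]
grip_width: 0.728
```

>>> carry_out:
  rows: [0,0,0,0,0,-40,80,0,0,0,0,0,-25,88,0,0,0,0,0,0,88]

```text
time_s: 9.05
ee_pos: [0.4959, 0.0066, 0.1727]
tcp_rot: [[-0.944, 0.329, 0.01], [0.329, 0.944, -0.0], [-0.01, 0.003, -1.0]]
wrist_force: [-0.1, 0.4, -0.2]
grip_width: 0.987
```

Run:
```python
from h import *
goto([.4835,.413,.20],None); c,im=look('w7')
```

```text
t 9.05 pos [0.4959 0.0066 0.1727] tilt [ 9.9e-03 -4.0e-04 -1.0e+00] F [-0.15  0.44 -0.17] w 86.97 q6 -72.9
shift mm [144.9 379.9 -27.6] jaw 70.82
```

View pics/w7.png

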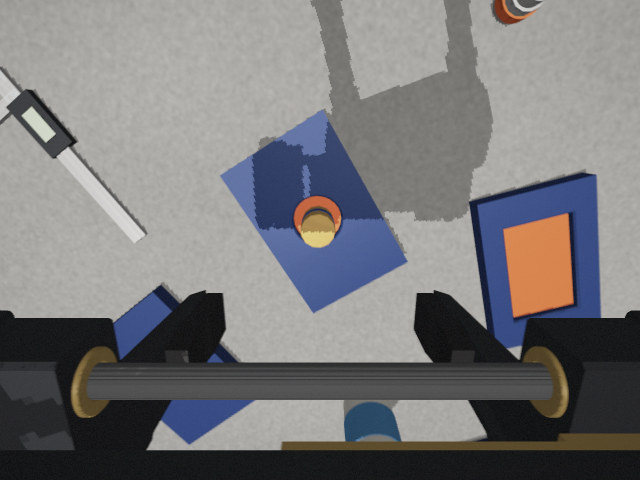

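>>> carry_out:
  rows: [0,0,0,8,20,-6,88,0,0,0,15,40,-7,88,0,0,0,17,44,-7,88,0,0,0,17,44,-7,88,0,0,0,17,44,0,88,0,0,0,17,44,0,88,0,0,0,17,44,0,88,0,0,0,17,44,0,88]

```text
time_s: 9.9
ee_pos: [0.4791, 0.3549, 0.1917]
tcp_rot: [[-0.945, 0.328, -0.003], [0.328, 0.945, -0.002], [0.002, -0.003, -1.0]]
wrist_force: [1.7, -0.6, -0.9]
grip_width: 1.0
```

>>> carry_out:
  rows: [0,0,0,13,36,0,88,0,0,0,7,20,0,88,0,0,0,0,0,0,88,0,0,0,0,0,0,88,0,0,0,0,0,0,88]

```text
time_s: 10.4
ee_pos: [0.4802, 0.4114, 0.1935]
tcp_rot: [[-0.944, 0.33, -0.001], [0.33, 0.944, -0.002], [0.0, -0.002, -1.0]]
wrist_force: [0.9, 0.1, -0.0]
grip_width: 0.999
```

Run:
```python
from h import *
goto([.4835,.413,.20],None); c,im=look('w8')
cv2.imwrite('pics/w8z.png',cv2.resize(im[130:330,220:420],None,fx=3,fy=3,interpolation=cv2.INTER_CUBIC))
g=cv2.cvtColor(im,cv2.COLOR_BGR2GRAY);
```

```text
t 10.4 pos [0.4802 0.4114 0.1935] tilt [-0.0011 -0.0016 -1.    ] F [ 0.93  0.09 -0.01] w 88.0 q6 -32.4
shift mm [-2.6  2.6 -6.5] jaw 70.75
```

View pics/w8z.png

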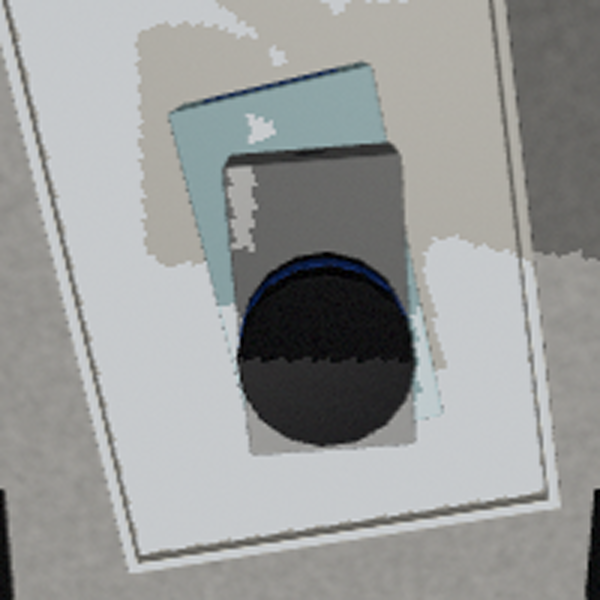

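Run:
```python
from h import *
c=cam('wrist')
f=lambda L:np.array(L)/3+[219.7,129.7]
P=ray(f([[326,355.5],[237,355],[415,355],[326,266],[326,445]]),.094,c); print(P[0],np.linalg.norm(P[1]-P[2]),np.linalg.norm(P[3]-P[4]))
goto([P[0,0],P[0,1],.066+.013],None)
B=ray(f([[228,166],[401,156],[415,443],[250,455]]),.066,c); print(B.mean(0),np.linalg.norm(np.diff(B[[0,1,2,3,0]],axis=0),axis=1)); v=B[0]-B[3]+B[1]-B[2]; print('bar yaw',np.degrees(np.arctan2(v[1],v[0])))
```

```text
[0.48344766 0.41750182 0.094     ] 0.04291699913368261 0.04521416467604866
t 10.45 pos [0.4804 0.4114 0.1938] tilt [-7.0e-04 -1.1e-03 -1.0e+00] F [ 0.65  0.32 -0.33] w 87.86 q6 -32.4
shift mm [ -0.9   6.9 114.8] jaw 70.72
[0.47992651 0.41875    0.066     ] [0.04409415 0.07854234 0.04565827 0.07949633]
bar yaw 164.55715388041557
```

>>> carry_out:
  rows: [0,0,0,-0.5,3.5,12,88,0,0,0,-0.4,3.4,28,88,0,0,0,0,0,30,88,0,0,0,0,0,22,80,0,0,0,0,0,14,70,0,0,0,0,0,8,62,0,0,0,0,0,0,56,0,0,0,0,0,0,54]

```text
time_s: 11.25
ee_pos: [0.4841, 0.4198, 0.0811]
tcp_rot: [[-0.944, 0.329, 0.001], [0.329, 0.944, 0.001], [-0.001, 0.001, -1.0]]
wrist_force: [0.3, -0.5, 0.4]
grip_width: 0.614
```

>>> carry_out:
  rows: [0,0,0,0,0,0,54,0,0,0,0,0,0,54]

```text
time_s: 11.45
ee_pos: [0.4842, 0.4201, 0.0816]
tcp_rot: [[-0.944, 0.329, 0.002], [0.329, 0.944, 0.002], [-0.001, 0.002, -1.0]]
wrist_force: [-0.9, 0.3, 0.3]
grip_width: 0.614
```

Run:
```python
from h import *
goto([.4834,.4175,.079],None); c,im=look('w9')
```

```text
t 11.45 pos [0.4842 0.4201 0.0816] tilt [ 0.0019  0.0015 -1.    ] F [-0.86  0.25  0.31] w 54.07 q6 -32.1
shift mm [-0.1 -2.7  2.6] jaw 70.82
```

View pics/w9.png

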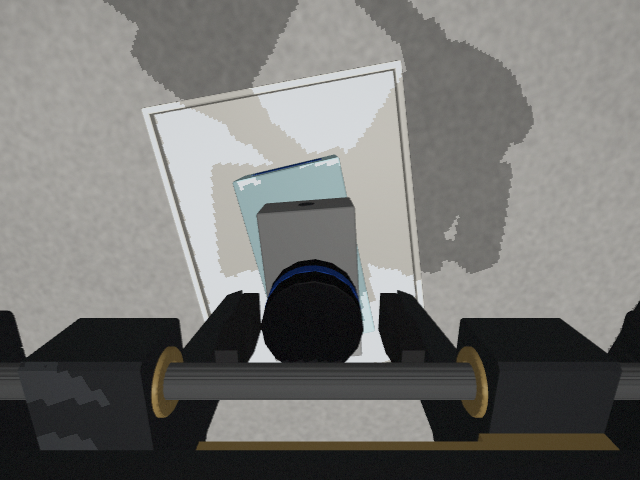

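>>> carry_out:
  rows: [0,0,0,0,-1.4,1,54,0,0,0,0,-1.4,1,54,0,0,0,0,0,0,54,0,0,0,0,0,0,54]

```text
time_s: 11.9
ee_pos: [0.4823, 0.4167, 0.0781]
tcp_rot: [[-0.944, 0.329, -0.0], [0.329, 0.944, -0.0], [0.0, -0.0, -1.0]]
wrist_force: [-0.4, -0.7, -0.4]
grip_width: 0.612
```

Run:
```python
from h import *
goto([.4834,.4175,.079],None); c,im=look('w10')
g=cv2.cvtColor(im,cv2.COLOR_BGR2GRAY)
cv2.imwrite('pics/w10z.png',cv2.resize(im[240:380,220:420],None,fx=3,fy=3))
```

```text
t 11.9 pos [0.4823 0.4167 0.0781] tilt [-3.e-04 -2.e-04 -1.e+00] F [-0.36 -0.66 -0.35] w 53.9 q6 -32.2
shift mm [-0.8  1.1 -0.9] jaw 70.81
```

View pics/w10z.png

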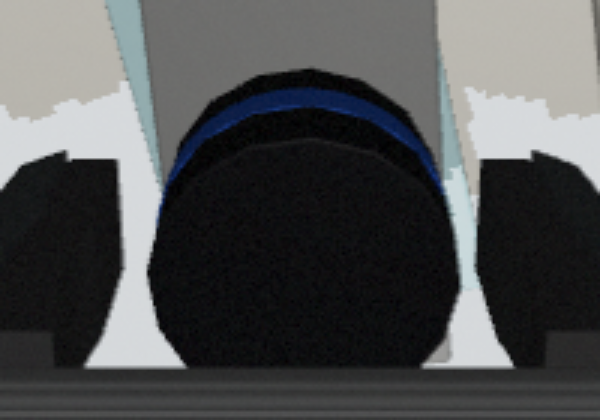

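>>> carry_out:
  rows: [0,0,0,-0.5,0.6,-0.8,54,0,0,0,0,0,0,48,0,0,0,0,0,0,45,0,0,0,0,0,0,42,0,0,0,0,0,0,36,0,0,0,0,0,0,36]
  grip_force: 15

```text
time_s: 12.55
ee_pos: [0.4832, 0.4173, 0.079]
tcp_rot: [[-0.944, 0.329, 0.0], [0.329, 0.944, 0.0], [-0.0, 0.0, -1.0]]
wrist_force: [0.5, 0.6, 0.7]
grip_width: 0.492
```

>>> carry_out:
  rows: [0,0,0,0,0,-1,36,0,0,0,0,0,-5,36,0,0,0,0,0,-12,36,0,0,0,0,0,-20,36,0,0,0,0,0,-20,36,0,0,0,0,0,-12,36,0,0,0,0,0,0,36,0,0,0,0,0,0,36]

```text
time_s: 13.35
ee_pos: [0.4831, 0.4172, 0.1492]
tcp_rot: [[-0.944, 0.329, 0.0], [0.329, 0.944, 0.0], [-0.0, 0.0, -1.0]]
wrist_force: [0.5, -1.3, -1.5]
grip_width: 0.492
```

Run:
```python
from h import *
goto([.593,-.181,.16],None); c,im=look('w11')
```

```text
t 13.35 pos [0.4831 0.4172 0.1492] tilt [ 4.e-04  3.e-04 -1.e+00] F [ 0.51 -1.31 -1.46] w 43.35 q6 -32.2
shift mm [-300.3 -528.9  -10.9] jaw 70.82
```

View pics/w11.png

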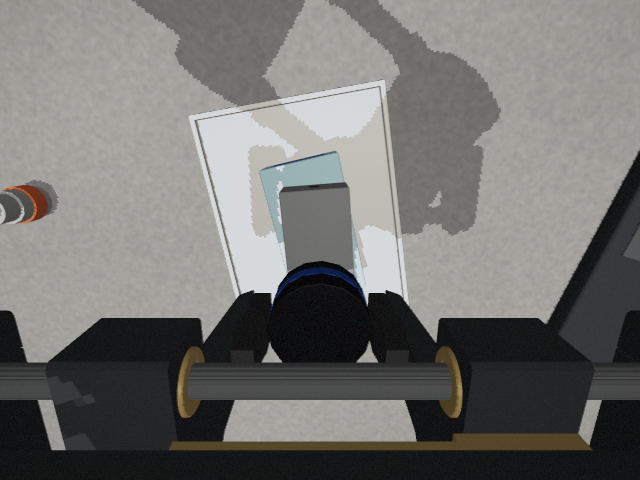

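>>> carry_out:
  rows: [0,0,0,-7.4,-13,0,36,0,0,0,-14.8,-26,0,36,0,0,0,-20.7,-36.5,0,36,0,0,0,-20.7,-36.5,0,36,0,0,0,-20.7,-36.5,0,36,0,0,0,-20.7,-36.5,0,36,0,0,0,-20.7,-36.5,0,36,0,0,0,-20.7,-36.5,0,36]

```text
time_s: 14.2
ee_pos: [0.5356, 0.1227, 0.1479]
tcp_rot: [[-0.944, 0.329, -0.002], [0.329, 0.944, -0.001], [0.002, -0.001, -1.0]]
wrist_force: [0.1, 0.6, -0.0]
grip_width: 0.494
```

>>> carry_out:
  rows: [0,0,0,-20.7,-36.5,0,36,0,0,0,-20.7,-36.5,0,36,0,0,0,-20.7,-36.5,0,36,0,0,0,-20.7,-36.5,0,36,0,0,0,-20.7,-36.5,0,36,0,0,0,-20.7,-36.5,0,36,0,0,0,-16.8,-29.6,0,36,0,0,0,-9,-16,0,36]

```text
time_s: 15.0
ee_pos: [0.5903, -0.177, 0.1479]
tcp_rot: [[-0.944, 0.331, -0.002], [0.331, 0.944, -0.0], [0.002, -0.001, -1.0]]
wrist_force: [-0.3, 1.0, -1.3]
grip_width: 0.494
```

>>> carry_out:
  rows: [0,0,0,-3.6,-6.3,0,36,0,0,0,0,0,0,36,0,0,0,0,0,0,36,0,0,0,0,0,0,36]

```text
time_s: 15.4
ee_pos: [0.5924, -0.1793, 0.1488]
tcp_rot: [[-0.945, 0.327, -0.001], [0.327, 0.945, 0.001], [0.001, 0.0, -1.0]]
wrist_force: [0.3, 0.5, -0.1]
grip_width: 0.498
```

Run:
```python
from h import *
goto([.593,-.181,.023],None); c,im=look('w12')
orange(im,c,(250,150,400,290))
```

```text
t 15.4 pos [ 0.5924 -0.1793  0.1488] tilt [-6.e-04  6.e-04 -1.e+00] F [ 0.31  0.47 -0.05] w 43.89 q6 -90.1
shift mm [ -1.2  -1.5 125.8] jaw 70.91
px (281, 200, 70, 64) minrect ((590.4412231445312, -181.6893310546875), (57.31248474121094, 53.538368225097656), 73.05968475341797)
```

View pics/w12.png

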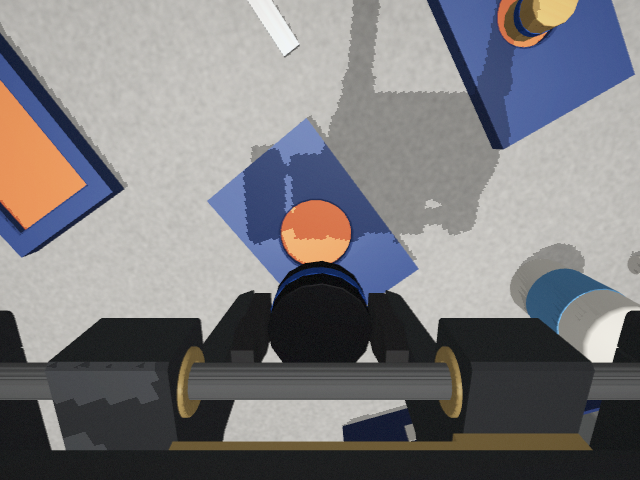

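>>> carry_out:
  rows: [0,0,0,-0.5,-1.3,10,36,0,0,0,-0.5,-1.2,20,36,0,0,0,0,0,27,36,0,0,0,0,0,27,36,0,0,0,0,0,18,36,0,0,0,0,0,10,36,0,0,0,0,0,5,36,0,0,0,0,0,3,36]

```text
time_s: 16.25
ee_pos: [0.5931, -0.1834, 0.0289]
tcp_rot: [[-0.945, 0.328, 0.0], [0.328, 0.945, -0.0], [-0.0, -0.0, -1.0]]
wrist_force: [-0.8, 0.2, -0.6]
grip_width: 0.492
```

>>> carry_out:
  rows: [0,0,0,0,0,1,36,0,0,0,0,0,1,36,0,0,0,0,0,1,36,0,0,0,0,0,0,36]

```text
time_s: 16.65
ee_pos: [0.5931, -0.1837, 0.0265]
tcp_rot: [[-0.944, 0.329, 0.001], [0.329, 0.944, -0.0], [-0.001, -0.0, -1.0]]
wrist_force: [-0.1, -0.3, -1.2]
grip_width: 0.496
```

Run:
```python
from h import *
goto([.5925,-.182,.023],None); c,im=look('w13')
```

```text
t 16.65 pos [ 0.5931 -0.1837  0.0265] tilt [ 8.e-04 -3.e-04 -1.e+00] F [-0.14 -0.26 -1.21] w 43.73 q6 -90.3
shift mm [1.2 1.4 3.5] jaw 70.81
```

View pics/w13.png

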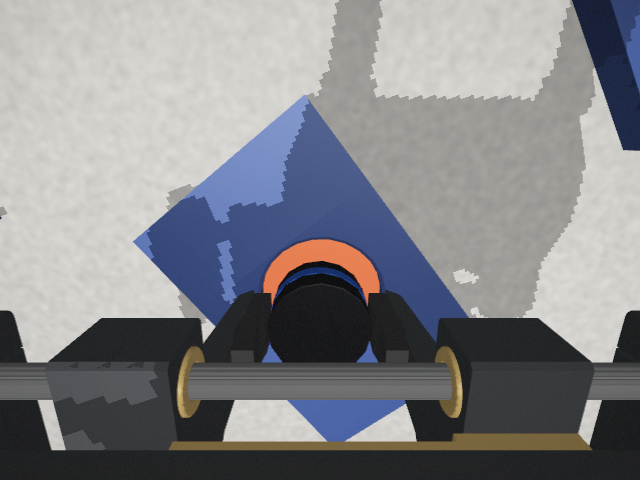

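>>> carry_out:
  rows: [0,0,0,1,0.8,1,36,0,0,0,0,0,1,36,0,0,0,0,0,0.6,36,0,0,0,0,0,0.4,36,0,0,0,0,0,0.3,36,0,0,0,0,0,0,36]

```text
time_s: 17.3
ee_pos: [0.5921, -0.1825, 0.023]
tcp_rot: [[-0.944, 0.329, -0.0], [0.329, 0.944, 0.0], [0.0, -0.0, -1.0]]
wrist_force: [-2.4, 0.5, 3.4]
grip_width: 0.492
```

>>> carry_out:
  rows: [0,0,0,0,0,0,45,0,0,0,0,0,0,47,0,0,0,0,0,0,54,0,0,0,0,0,0,62,0,0,0,0,0,0,64,0,0,0,0,0,-10,64,0,0,0,0,0,-30,70,0,0,0,0,0,-40,80]

```text
time_s: 18.1
ee_pos: [0.5902, -0.1818, 0.1017]
tcp_rot: [[-0.944, 0.329, -0.005], [0.329, 0.944, 0.002], [0.005, 0.0, -1.0]]
wrist_force: [1.0, -0.2, 0.5]
grip_width: 0.858
```

>>> carry_out:
  rows: [0,0,0,0,0,-45,88,0,0,0,0,0,-35,88,0,0,0,0,0,0,88]

```text
time_s: 18.4
ee_pos: [0.5964, -0.184, 0.191]
tcp_rot: [[-0.944, 0.329, 0.012], [0.329, 0.944, -0.004], [-0.013, -0.0, -1.0]]
wrist_force: [0.6, -0.4, 0.8]
grip_width: 0.995
```

Run:
```python
from h import *
goto([.480,.4185,.18],74.6); c,im=look('w14')
```

```text
t 18.4 pos [ 0.5964 -0.184   0.191 ] tilt [ 0.0124 -0.0044 -0.9999] F [ 0.59 -0.45  0.84] w 87.62 q6 -90.2
shift mm [308.  530.8   6.9] jaw 70.82
rz -3.7810481575561425
```

View pics/w14.png

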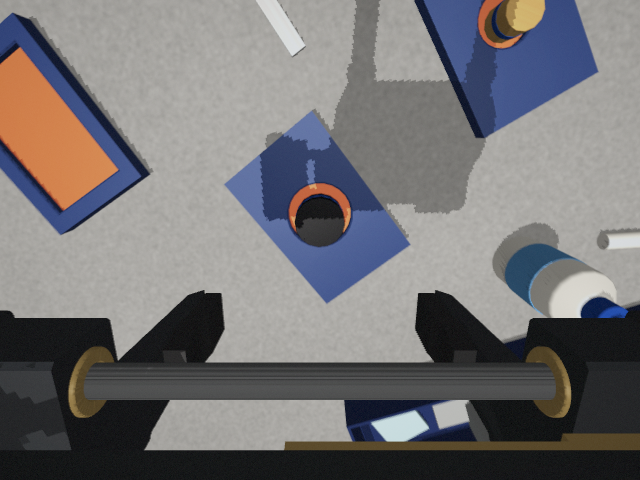

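>>> carry_out:
  rows: [0,0,0,10,17.3,0,88,0,0,0,20,34.6,0,88,0,0,0,24,41.5,0,88,0,0,0,24,41.5,0,88,0,0,0,24,41.5,0,88,0,0,0,24,41.5,0,88,0,0,0,24,41.5,0,88,0,0,0,24,41.5,0,88]

```text
time_s: 19.25
ee_pos: [0.5235, 0.161, 0.1803]
tcp_rot: [[-0.945, 0.328, -0.004], [0.328, 0.945, -0.001], [0.004, -0.002, -1.0]]
wrist_force: [0.8, -0.4, 0.5]
grip_width: 0.998
```

>>> carry_out:
  rows: [0,0,0,24,41.5,0,88,0,0,0,24,41.5,0,88,0,0,0,24,41.5,0,88,0,0,0,24,41.5,0,88,0,0,0,20,34.6,0,88,0,0,0,12,20.8,0,88,0,0,0,5,8.6,0,88,0,0,-3.8,0,0,0,88]

```text
time_s: 20.05
ee_pos: [0.4744, 0.4205, 0.1805]
tcp_rot: [[-0.965, 0.262, -0.003], [0.262, 0.965, -0.002], [0.002, -0.003, -1.0]]
wrist_force: [-0.6, -0.3, 0.6]
grip_width: 0.994
```

>>> carry_out:
  rows: [0,0,0,0,0,0,88,0,0,0,0,0,0,88,0,0,0,0,0,0,88]

```text
time_s: 20.35
ee_pos: [0.4764, 0.4189, 0.1822]
tcp_rot: [[-0.964, 0.267, -0.001], [0.267, 0.964, -0.001], [0.001, -0.001, -1.0]]
wrist_force: [-0.0, -0.5, 0.4]
grip_width: 0.993
```

Run:
```python
from h import *
goto([.480,.4185,.051],74.6); c,im=look('w15')
cv2.imwrite('pics/w15z.png',cv2.resize(im[130:330,220:420],None,fx=3,fy=3,interpolation=cv2.INTER_CUBIC))
```

```text
t 20.35 pos [0.4764 0.4189 0.1822] tilt [-9.e-04 -8.e-04 -1.e+00] F [-0.   -0.53  0.42] w 87.48 q6 -35.4
shift mm [ -3.6   0.7 131.2] jaw 74.5
rz -0.09585423148531902
```

View pics/w15z.png

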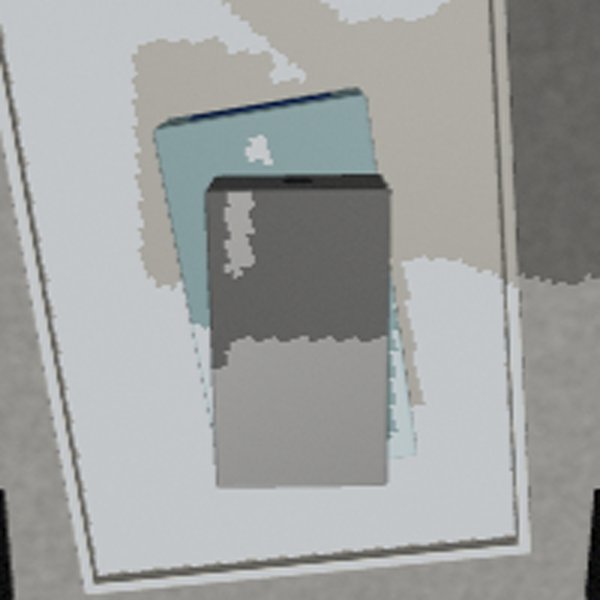

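Run:
```python
from h import *
c=cam('wrist'); f=lambda L:np.array(L)/3+[219.7,129.7]
B=ray(f([[207,192],[389,189],[387,485],[217,487]]),.066,c); m=B.mean(0); print(m,np.linalg.norm(np.diff(B[[0,1,2,3,0]],axis=0),axis=1)); v=B[0]-B[3]+B[1]-B[2]; y=np.degrees(np.arctan2(v[1],v[0])); print('bar yaw',y)
goto([m[0],m[1],.051],y-90)
Q=ray(f([[157,129],[366,97],[416,456]]),.038,c); print('block',(Q[0]+Q[2])/2,np.linalg.norm(np.diff(Q,axis=0),axis=1)); 
for a,b in ((0,1),(2,1)): d=Q[b]-Q[a]; print(np.degrees(np.arctan2(d[1],d[0])))
```

```text
[0.47971327 0.41866747 0.066     ] [0.04475483 0.07908215 0.04547113 0.0789269 ]
bar yaw 165.26674492502855
t 20.4 pos [0.4766 0.419  0.1824] tilt [-5.e-04 -5.e-04 -1.e+00] F [ 0.13 -0.44 -0.42] w 87.72 q6 -35.4
shift mm [ -3.1   0.6 131.4] jaw 74.52
rz -0.7509147066682544
block [0.47463928 0.41786719 0.038     ] [0.05641446 0.10399303]
83.01588269471
173.6621919694894
```

>>> carry_out:
  rows: [0,0,-0.5,-1.5,0.3,15,88,0,0,0,-1.5,0.3,28,88,0,0,0,0,0,33,88,0,0,0,0,0,28,80,0,0,0,0,0,17,70,0,0,0,0,0,8,62,0,0,0,0,0,2,58,0,0,0,0,0,0,58]

```text
time_s: 21.2
ee_pos: [0.4803, 0.42, 0.0524]
tcp_rot: [[-0.966, 0.257, 0.001], [0.257, 0.966, 0.001], [-0.001, 0.001, -1.0]]
wrist_force: [0.1, -1.0, -0.3]
grip_width: 0.658
```

>>> carry_out:
  rows: [0,0,0,0,0,0,58,0,0,0,0,0,0,58]

```text
time_s: 21.4
ee_pos: [0.4806, 0.4204, 0.0533]
tcp_rot: [[-0.966, 0.257, 0.002], [0.257, 0.966, 0.002], [-0.002, 0.002, -1.0]]
wrist_force: [0.0, -0.5, -0.7]
grip_width: 0.658
```

Run:
```python
from h import *
goto([.4797,.4187,.051],75.1); c,im=look('w16')
cv2.imwrite('pics/w16z.png',cv2.resize(im[200:380,220:420],None,fx=3,fy=3))
```

```text
t 21.4 pos [0.4806 0.4204 0.0533] tilt [ 0.0021  0.0017 -1.    ] F [ 0.01 -0.52 -0.73] w 57.98 q6 -36.2
shift mm [ 0.4 -1.8  2.3] jaw 75.12
rz 0.020174477346841968
```

View pics/w16z.png

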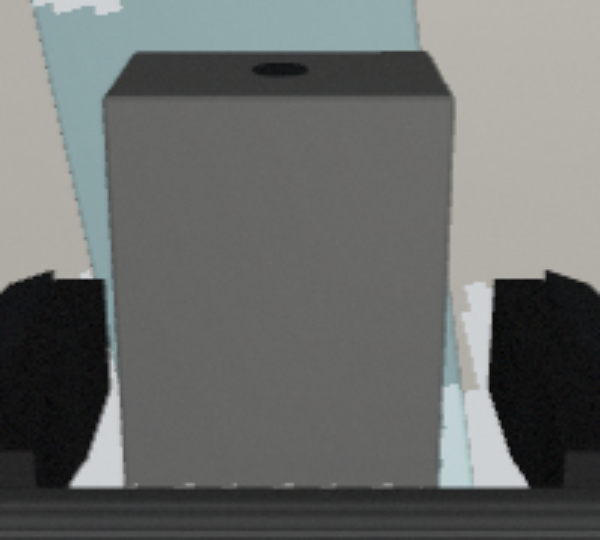

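>>> carry_out:
  rows: [0,0,0,0,-1.2,1,58,0,0,0,0,-1,1,58,0,0,0,0,0,0,58,0,0,0,0,0,0,58]

```text
time_s: 21.85
ee_pos: [0.479, 0.4173, 0.0496]
tcp_rot: [[-0.966, 0.257, -0.0], [0.257, 0.966, -0.0], [0.0, -0.0, -1.0]]
wrist_force: [0.8, 0.2, -0.3]
grip_width: 0.659
```

Run:
```python
from h import *
goto([.4797,.4187,.051],75.1); c,im=look('w17')
cv2.imwrite('pics/w17z.png',cv2.resize(im[200:380,220:420],None,fx=3,fy=3))
```

```text
t 21.85 pos [0.479  0.4173 0.0496] tilt [-2.e-04 -2.e-04 -1.e+00] F [ 0.81  0.18 -0.3 ] w 58.08 q6 -36.3
shift mm [-0.3  1.5 -1.4] jaw 75.12
rz 0.015311521501772063
```

View pics/w17z.png

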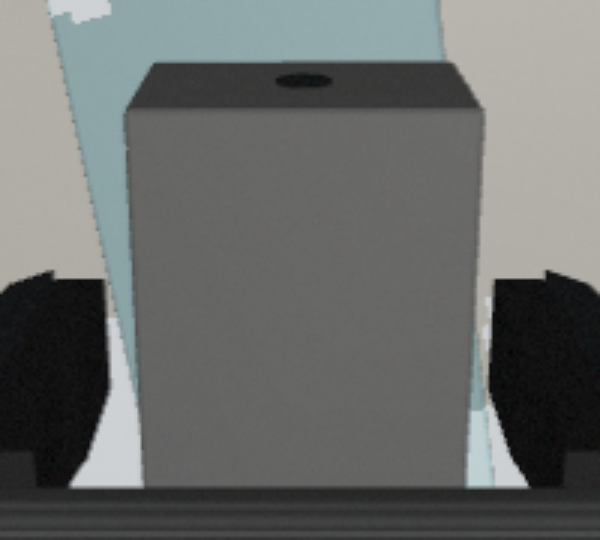

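>>> carry_out:
  rows: [0,0,0,0,0.7,-1.2,58,0,0,0,0,0,0,52,0,0,0,0,0,0,48,0,0,0,0,0,0,44,0,0,0,0,0,0,38,0,0,0,0,0,0,38]
  grip_force: 30

```text
time_s: 22.5
ee_pos: [0.4793, 0.4182, 0.051]
tcp_rot: [[-0.966, 0.257, 0.0], [0.257, 0.966, 0.0], [-0.0, 0.0, -1.0]]
wrist_force: [0.1, -0.1, 1.0]
grip_width: 0.517
```

>>> carry_out:
  rows: [0,0,0,0,0,-1,38,0,0,0,0,0,-5,38,0,0,0,0,0,-12,38,0,0,0,0,0,-20,38,0,0,0,0,0,-20,38,0,0,0,0,0,-12,38,0,0,0,0,0,0,38,0,0,0,0,0,0,38]

```text
time_s: 23.3
ee_pos: [0.4792, 0.4181, 0.121]
tcp_rot: [[-0.966, 0.257, 0.0], [0.257, 0.966, 0.0], [-0.0, 0.0, -1.0]]
wrist_force: [0.1, -0.1, -2.8]
grip_width: 0.523
```

Run:
```python
from h import *
goto([.602,.187,.12],85.6); c,im=look('w18')
```

```text
t 23.3 pos [0.4792 0.4181 0.121 ] tilt [ 2.e-04  2.e-04 -1.e+00] F [ 0.1  -0.11 -2.83] w 46.09 q6 -36.3
shift mm [-178.  -191.8    1. ] jaw 75.12
rz -10.482010034386192
```

View pics/w18.png

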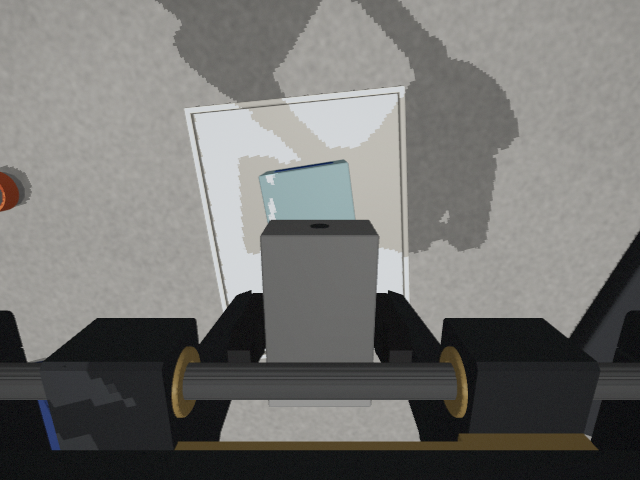

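>>> carry_out:
  rows: [0,0,0,-8.2,-8.8,0,38,0,0,0,-17,-18.3,0,38,0,0,0,-24.5,-26.4,0,38,0,0,0,-24.5,-26.4,0,38,0,0,0,-24.5,-26.4,0,38,0,0,0,-24.5,-26.4,0,38,0,0,0,-24.5,-26.4,0,38,0,0,0,-17,-18.3,0,38]

```text
time_s: 24.15
ee_pos: [0.5932, 0.2011, 0.1196]
tcp_rot: [[-0.966, 0.258, -0.002], [0.258, 0.966, -0.001], [0.001, -0.002, -1.0]]
wrist_force: [-0.1, 0.2, -3.5]
grip_width: 0.515
```

>>> carry_out:
  rows: [0,0,0,-9.5,-10.3,0,38,0,0,-2,-3.8,-4.1,0,38,0,0,-3.5,0,0,0,38,0,0,-3.5,0,0,0,38,0,0,-1.5,0,0,0,38,0,0,0,0,0,0,38,0,0,0,0,0,0,38]

```text
time_s: 24.85
ee_pos: [0.6017, 0.1872, 0.1206]
tcp_rot: [[-0.997, 0.077, -0.001], [0.077, 0.997, -0.0], [0.001, -0.0, -1.0]]
wrist_force: [0.4, -0.5, -4.1]
grip_width: 0.521
```

Run:
```python
from h import *
goto([.602,.187,.023],85.6); c,im=look('w19')
hsv=cv2.cvtColor(im,cv2.COLOR_BGR2HSV)
b=cv2.inRange(hsv,(105,80,30),(130,255,255))|cv2.inRange(hsv,(5,120,90),(20,255,255)); cv2.imwrite('pics/w19b.png',b)
```

```text
t 24.85 pos [0.6017 0.1872 0.1206] tilt [-6.e-04 -1.e-04 -1.e+00] F [ 0.38 -0.54 -4.1 ] w 45.87 q6 -70.6
shift mm [-0.4 -0.2 97.6] jaw 85.58
rz -0.018061944704967914
```

View pics/w19.png

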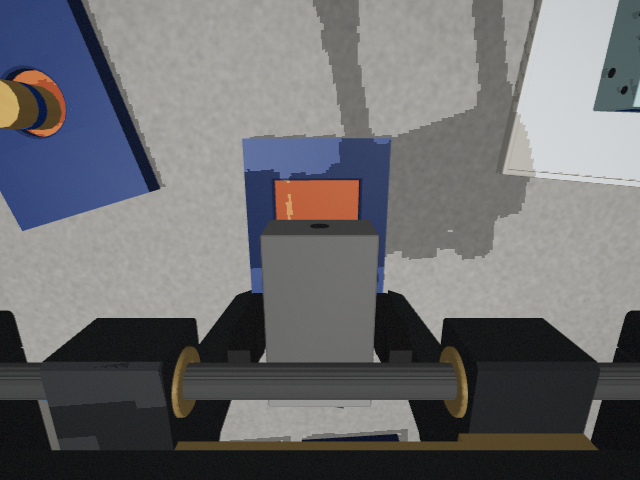

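Run:
```python
from h import *
c=cam('wrist'); s=manip.read_state(); T=lambda X:(s['tcp_rot'].T@(X-s['ee_pos']).T).T*1000
im=cv2.imread('pics/w19.png')
cv2.imwrite('pics/w19z.png',cv2.resize(im[130:240,230:400],None,fx=4,fy=4,interpolation=cv2.INTER_CUBIC))
P=ray([[275,180],[359,180]],.018,c);print(T(P)); P=ray([[275,181],[359,181],[275,215],[360,215]],.010,c);print(T(P))
P=ray([[243,139],[391,139]],.018,c);print('outer',T(P),P)
```

```text
[[ 47.49717012 -30.37511724 102.70698512]
 [ 47.48720279  27.70679703 102.7008395 ]]
[[ 45.90660506 -31.3917297  110.70648463]
 [ 45.89637271  28.61191963 110.70013569]
 [ 21.18870189 -32.29494066 110.69712187]
 [ 21.18041238  30.1448807  110.69051607]]
outer [[ 74.63400053 -50.80118091 102.71952892]
 [ 74.61276525  48.24261127 102.70904752]] [[0.52345939 0.14227676 0.018     ]
 [0.53109553 0.24102574 0.018     ]]
```

View pics/w19z.png

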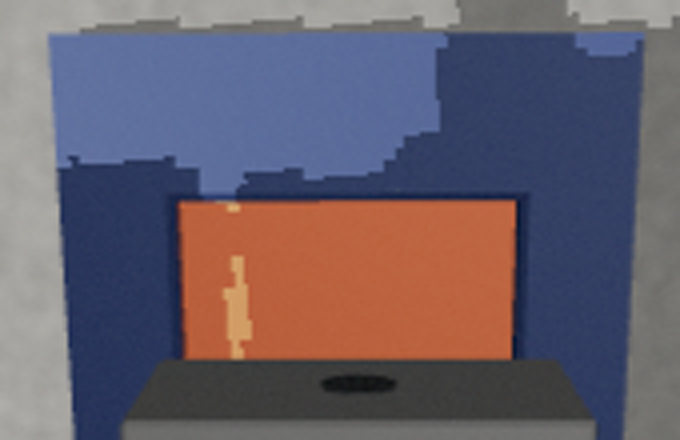

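>>> carry_out:
  rows: [0,0,0,0,-0.6,8,38,0,0,0,0,-0.6,16,38,0,0,0,0,0,20,38,0,0,0,0,0,20,38,0,0,0,0,0,14,38,0,0,0,0,0,8,38,0,0,0,0,0,4,38,0,0,0,0,0,2,38]

```text
time_s: 25.7
ee_pos: [0.6021, 0.1859, 0.0287]
tcp_rot: [[-0.997, 0.076, 0.0], [0.076, 0.997, 0.0], [-0.0, 0.0, -1.0]]
wrist_force: [0.1, -1.2, -3.3]
grip_width: 0.521
```

>>> carry_out:
  rows: [0,0,0,0,0,1,38,0,0,0,0,0,0,38,0,0,0,0,0,0,38]

```text
time_s: 26.0
ee_pos: [0.6026, 0.186, 0.0288]
tcp_rot: [[-0.997, 0.076, 0.001], [0.076, 0.997, 0.0], [-0.001, 0.001, -1.0]]
wrist_force: [-0.0, -0.3, -3.6]
grip_width: 0.515
```

Run:
```python
from h import *
goto([.602,.186,.023],85.6); c,im=look('w20')
```

```text
t 26.0 pos [0.6026 0.186  0.0288] tilt [ 1.5e-03  4.0e-04 -1.0e+00] F [-0.02 -0.25 -3.55] w 45.36 q6 -70.7
shift mm [ 0.6 -0.1  5.8] jaw 85.61
rz 0.014381856331880272
```

View pics/w20.png

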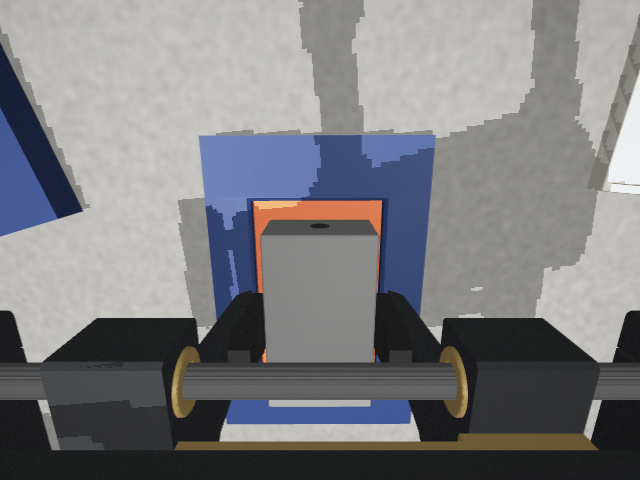

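Bar sits centred in the cut-out (cut-out columns 250–386, bar 261–378), parallel to it. Lowering to the floor.

>>> carry_out:
  rows: [0,0,0,0.4,0,1.5,38,0,0,0,0,0,1,38,0,0,0,0,0,1,38,0,0,0,0,0,0.7,38,0,0,0,0,0,0.5,38,0,0,0,0,0,0.3,38,0,0,0,0,0,0,38]

```text
time_s: 26.75
ee_pos: [0.6016, 0.1859, 0.023]
tcp_rot: [[-0.997, 0.076, 0.0], [0.076, 0.997, -0.0], [-0.0, -0.0, -1.0]]
wrist_force: [0.0, 0.0, -2.3]
grip_width: 0.52
```

>>> carry_out:
  rows: [0,0,0,0,0,0.3,38,0,0,0,0,0,0.3,38,0,0,0,0,0,0,38]

```text
time_s: 27.05
ee_pos: [0.6016, 0.1859, 0.0229]
tcp_rot: [[-0.997, 0.076, 0.0], [0.076, 0.997, -0.0], [-0.0, -0.0, -1.0]]
wrist_force: [-3.3, -1.3, 4.1]
grip_width: 0.521
```

>>> carry_out:
  rows: [0,0,0,0,0,0,47,0,0,0,0,0,0,49,0,0,0,0,0,0,56,0,0,0,0,0,0,62,0,0,0,0,0,0,64,0,0,0,0,0,-10,64,0,0,0,0,0,-30,70,0,0,0,0,0,-40,80]

```text
time_s: 27.85
ee_pos: [0.5996, 0.1854, 0.1012]
tcp_rot: [[-0.997, 0.076, -0.005], [0.076, 0.997, -0.001], [0.005, -0.002, -1.0]]
wrist_force: [0.3, 0.4, 0.4]
grip_width: 0.857
```

>>> carry_out:
  rows: [0,0,0,0,0,-45,88,0,0,0,0,0,-35,88,0,0,0,0,0,0,88]

```text
time_s: 28.15
ee_pos: [0.6059, 0.1871, 0.1907]
tcp_rot: [[-0.997, 0.076, 0.013], [0.076, 0.997, 0.003], [-0.012, 0.004, -1.0]]
wrist_force: [0.2, -0.7, 0.8]
grip_width: 0.996
```

Run:
```python
from h import *
goto([.4746,.418,.18],83.3); c,im=look('w21')
```

```text
t 28.15 pos [0.6059 0.1871 0.1907] tilt [ 0.0128  0.0034 -0.9999] F [ 0.15 -0.69  0.82] w 87.71 q6 -70.7
shift mm [148.7 220.2   9.8] jaw 85.62
rz 2.323228990002235
```

View pics/w21.png

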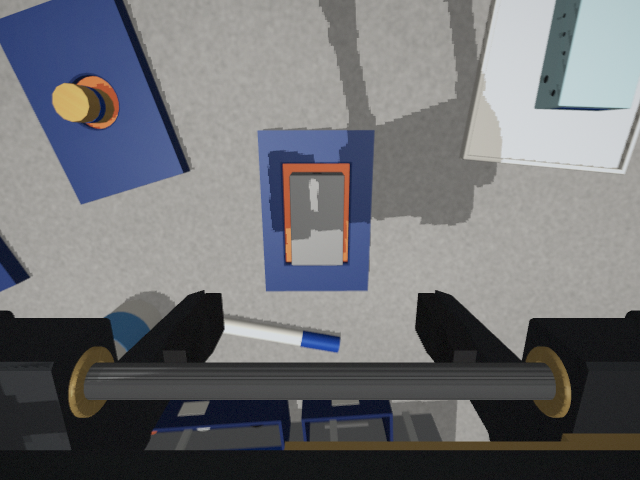

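>>> carry_out:
  rows: [0,0,0,11,17,0,88,0,0,0,22,33,0,88,0,0,0,25,37,0,88,0,0,0,25,37,0,88,0,0,0,25,37,0,88,0,0,0,22,33,0,88,0,0,0,12,17,0,88,0,0,0,6,9,0,88]

```text
time_s: 29.0
ee_pos: [0.4685, 0.4176, 0.1804]
tcp_rot: [[-0.997, 0.074, -0.003], [0.074, 0.997, -0.002], [0.002, -0.002, -1.0]]
wrist_force: [-0.6, -0.2, 0.1]
grip_width: 0.995
```

>>> carry_out:
  rows: [0,0,2.3,0,0,0,88,0,0,0,0,0,0,88,0,0,0,0,0,0,88,0,0,0,0,0,0,88]

```text
time_s: 29.4
ee_pos: [0.471, 0.4157, 0.1818]
tcp_rot: [[-0.993, 0.117, -0.001], [0.117, 0.993, -0.001], [0.001, -0.001, -1.0]]
wrist_force: [-0.7, 1.2, 0.6]
grip_width: 0.999
```

Run:
```python
from h import *
goto([.4746,.418,.017],83.3); c,im=look('w22')
cv2.imwrite('pics/w22z.png',cv2.resize(im[130:330,220:420],None,fx=3,fy=3,interpolation=cv2.INTER_CUBIC))
```

```text
t 29.4 pos [0.471  0.4157 0.1818] tilt [-6.e-04 -7.e-04 -1.e+00] F [-0.66  1.21  0.61] w 88.03 q6 -44.1
shift mm [ -3.3   2.8 164.8] jaw 83.29
rz -0.007733075740944173
```

View pics/w22z.png

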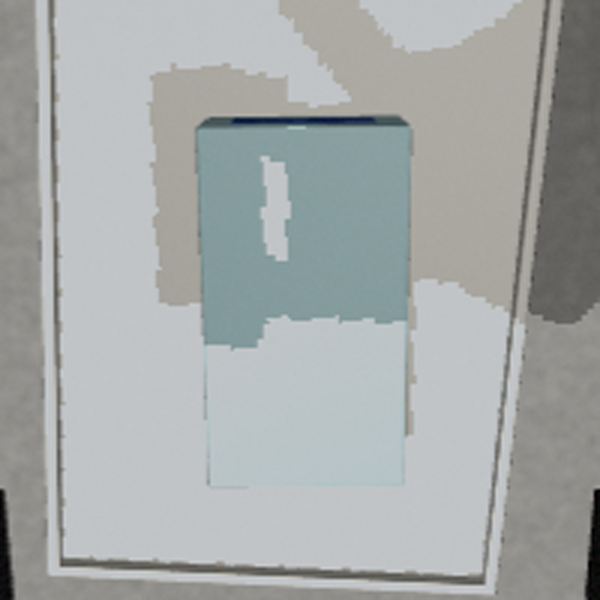

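Run:
```python
from h import *
c=cam('wrist'); f=lambda L:np.array(L)/3+[219.7,129.7]
B=ray(f([[197,128],[411,127],[405,486],[208,487]]),.038,c); m=B.mean(0); print(m,np.linalg.norm(np.diff(B[[0,1,2,3,0]],axis=0),axis=1)); v=B[0]-B[3]+B[1]-B[2]; y=np.degrees(np.arctan2(v[1],v[0])); print('yaw',y)
goto([m[0],m[1],.017],y-90)
```

```text
[0.47435649 0.41746026 0.038     ] [0.05718035 0.10428773 0.05825446 0.10435231]
yaw 173.75726172422026
t 29.45 pos [0.4711 0.4158 0.182 ] tilt [-3.e-04 -4.e-04 -1.e+00] F [-0.06 -0.57  0.43] w 87.71 q6 -44.1
shift mm [ -3.    2.1 165. ] jaw 83.28
rz -0.4747574006545534
```

>>> carry_out:
  rows: [0,0,-0.4,-1.5,0.5,15,88,0,0,0,-1.5,0.5,30,88,0,0,0,0,0,36,88,0,0,0,0,0,34,84,0,0,0,0,0,25,78,0,0,0,0,0,13,72,0,0,0,0,0,5,70,0,0,0,0,0,2,70]

```text
time_s: 30.25
ee_pos: [0.4741, 0.4172, 0.0221]
tcp_rot: [[-0.994, 0.109, 0.0], [0.109, 0.994, 0.0], [-0.0, 0.0, -1.0]]
wrist_force: [-0.1, -0.1, 0.3]
grip_width: 0.794
```

>>> carry_out:
  rows: [0,0,0,0,0,0,70,0,0,0,0,0,0,70,0,0,0,0,0,0,70]

```text
time_s: 30.55
ee_pos: [0.4747, 0.4179, 0.0238]
tcp_rot: [[-0.994, 0.109, 0.002], [0.109, 0.994, 0.002], [-0.002, 0.002, -1.0]]
wrist_force: [0.3, 0.1, 0.9]
grip_width: 0.798
```

Run:
```python
from h import *
goto([.4744,.4175,.017],83.7); c,im=look('w23')
cv2.imwrite('pics/w23z.png',cv2.resize(im[200:380,220:420],None,fx=3,fy=3))
```

```text
t 30.55 pos [0.4747 0.4179 0.0238] tilt [ 0.002   0.0016 -1.    ] F [0.3  0.07 0.88] w 70.31 q6 -44.6
shift mm [ 0.3 -0.5  6.8] jaw 83.72
rz 0.019463397585099074
```

View pics/w23z.png

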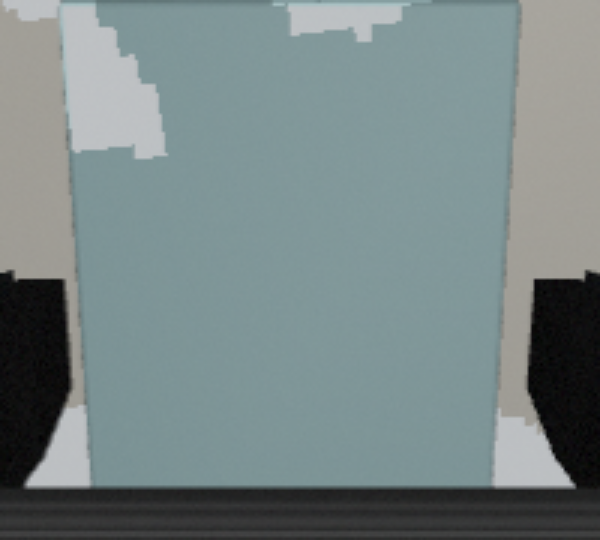

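>>> carry_out:
  rows: [0,0,0,0,-0.4,2.5,70,0,0,0,0,-0.3,2,70,0,0,0,0,0,1,70,0,0,0,0,0,0,66,0,0,0,0,0,0,64]

```text
time_s: 31.1
ee_pos: [0.4737, 0.4165, 0.0166]
tcp_rot: [[-0.994, 0.109, -0.0], [0.109, 0.994, -0.0], [0.0, -0.0, -1.0]]
wrist_force: [-0.8, 0.1, 0.3]
grip_width: 0.725
```

Run:
```python
from h import *
goto([.4744,.4175,.017],83.7); c,im=look('w24')
cv2.imwrite('pics/w24z.png',cv2.resize(im[200:380,220:420],None,fx=3,fy=3))
```

```text
t 31.1 pos [0.4737 0.4165 0.0166] tilt [-2.e-04 -2.e-04 -1.e+00] F [-0.77  0.05  0.29] w 63.88 q6 -44.7
shift mm [-0.6  1.1 -0.4] jaw 83.72
rz 0.017961153754242787
```

View pics/w24z.png

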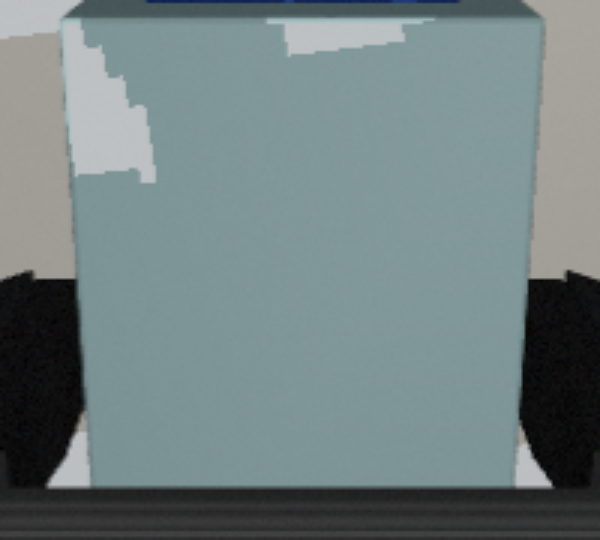

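>>> carry_out:
  rows: [0,0,0,0,0.5,-0.4,64,0,0,0,0,0,0,60,0,0,0,0,0,0,57,0,0,0,0,0,0,52,0,0,0,0,0,0,50,0,0,0,0,0,0,50]
  grip_force: 30

```text
time_s: 31.75
ee_pos: [0.4739, 0.4171, 0.0173]
tcp_rot: [[-0.994, 0.109, 0.0], [0.109, 0.994, 0.0], [-0.0, 0.0, -1.0]]
wrist_force: [-0.0, -0.3, 0.2]
grip_width: 0.655
```

>>> carry_out:
  rows: [0,0,0,0,0,-1,50,0,0,0,0,0,-5,50,0,0,0,0,0,-12,50,0,0,0,0,0,-22,50,0,0,0,0,0,-25,50,0,0,0,0,0,-25,50,0,0,0,0,0,-15,50,0,0,0,0,0,0,50]

```text
time_s: 32.55
ee_pos: [0.4756, 0.4185, 0.1259]
tcp_rot: [[-0.994, 0.109, 0.005], [0.109, 0.994, 0.004], [-0.004, 0.005, -1.0]]
wrist_force: [-0.1, 0.8, -1.8]
grip_width: 0.658
```

Run:
```python
from h import *
goto([.446,-.386,.12],103.5); c,im=look('w25')
```

```text
t 32.55 pos [0.4756 0.4185 0.1259] tilt [ 0.0049  0.004  -1.    ] F [-0.14  0.75 -1.77] w 57.97 q6 -44.6
shift mm [ -58.5 -802.9    2.6] jaw 83.72
rz -19.779698181468945
```

View pics/w25.png

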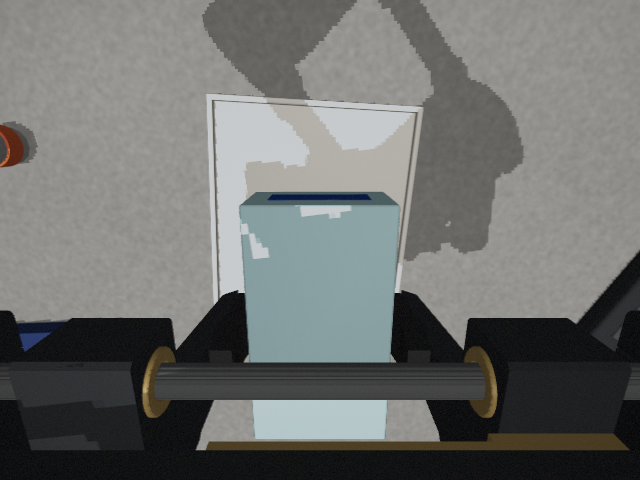

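>>> carry_out:
  rows: [0,0,0,-1.1,-15,0,50,0,0,0,-2.2,-30,0,50,0,0,0,-3.1,-42,0,50,0,0,0,-3.1,-42,0,50,0,0,0,-3.1,-42,0,50,0,0,0,-3.1,-42,0,50,0,0,0,-3.1,-42,0,50,0,0,0,-3.1,-42,0,50]

```text
time_s: 33.4
ee_pos: [0.4607, 0.1167, 0.1202]
tcp_rot: [[-0.994, 0.109, -0.004], [0.109, 0.994, -0.001], [0.003, -0.002, -1.0]]
wrist_force: [1.7, -1.0, -3.2]
grip_width: 0.654
```

>>> carry_out:
  rows: [0,0,0,-3.1,-42,0,50,0,0,0,-3.1,-42,0,50,0,0,0,-3.1,-42,0,50,0,0,0,-3.1,-42,0,50,0,0,0,-3.1,-42,0,50,0,0,0,-2.6,-35,0,50,0,0,0,-1.3,-18,0,50,0,0,0,-0.5,-7,0,50]

```text
time_s: 34.2
ee_pos: [0.4511, -0.1528, 0.1205]
tcp_rot: [[-0.994, 0.112, -0.003], [0.112, 0.994, 0.001], [0.003, 0.0, -1.0]]
wrist_force: [-0.1, -0.4, -2.7]
grip_width: 0.655
```

>>> carry_out:
  rows: [0,0,3,0,0,0,50,0,0,5,0,0,0,50,0,0,8,0,0,0,50,0,0,8,0,0,0,50,0,0,8,0,0,0,50,0,0,8,0,0,0,50,0,0,8,0,0,0,50,0,0,8,0,0,0,50]

```text
time_s: 35.0
ee_pos: [0.4519, -0.15, 0.1208]
tcp_rot: [[-0.461, 0.888, -0.003], [0.888, 0.461, 0.001], [0.002, -0.002, -1.0]]
wrist_force: [0.2, -0.2, -2.6]
grip_width: 0.651
```

>>> carry_out:
  rows: [0,0,8,0,0,0,50,0,0,8,0,0,0,50,0,0,8,0,0,0,50,0,0,8,0,0,0,50,0,0,8,0,0,0,50,0,0,8,0,0,0,50,0,0,8,0,0,0,50,0,0,8,0,0,0,50]

```text
time_s: 35.8
ee_pos: [0.4519, -0.15, 0.1208]
tcp_rot: [[0.596, 0.803, -0.003], [0.803, -0.596, 0.001], [-0.001, -0.003, -1.0]]
wrist_force: [0.4, 0.4, -1.4]
grip_width: 0.652
```

>>> carry_out:
  rows: [0,0,8,0,0,0,50,0,0,8,0,0,0,50,0,0,8,0,0,0,50,0,0,8,0,0,0,50,0,0,5,0,0,0,50,0,0,3,0,0,0,50,0,0,0,0,0,0,50,0,0,0,0,0,0,50]

```text
time_s: 36.6
ee_pos: [0.4524, -0.1504, 0.1213]
tcp_rot: [[0.971, 0.239, -0.002], [0.239, -0.971, 0.001], [-0.002, -0.001, -1.0]]
wrist_force: [0.4, -0.3, -2.8]
grip_width: 0.652
```

Run:
```python
from h import *
goto([.446,-.386,.12],103.5); c,im=look('w26')
```

```text
t 36.6 pos [ 0.4524 -0.1504  0.1213] tilt [-1.7e-03  8.0e-04 -1.0e+00] F [ 0.39 -0.28 -2.8 ] w 57.48 q6 54.8
shift mm [-62.5 227.2   1.2] jaw -76.18
rz 0.3244310137847606
```

View pics/w26.png

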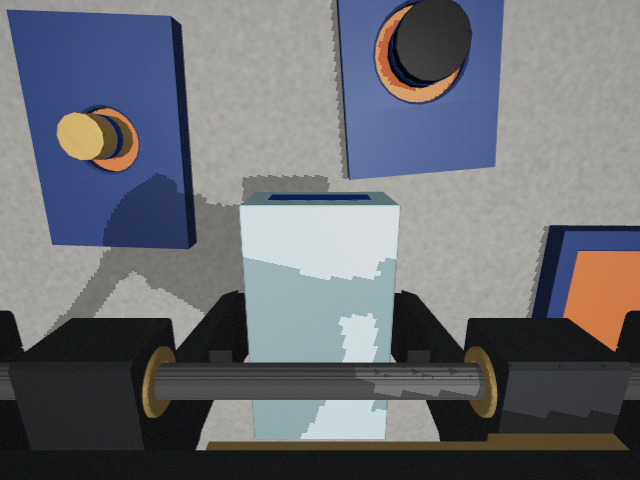

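>>> carry_out:
  rows: [0,0,0,-4,14.4,0,50,0,0,0,-8,28.9,0,50,0,0,0,-10.6,38.5,0,50,0,0,0,-10.6,38.5,0,50,0,0,0,-10.6,38.5,0,50,0,0,0,-9.5,34.7,0,50,0,0,0,-5.8,21.2,0,50,0,0,0.3,-3.4,12.5,0,50]

```text
time_s: 37.45
ee_pos: [0.4461, -0.3889, 0.122]
tcp_rot: [[0.973, 0.23, -0.0], [0.23, -0.973, 0.0], [-0.0, -0.0, -1.0]]
wrist_force: [-0.5, 0.8, -3.2]
grip_width: 0.656
```

>>> carry_out:
  rows: [0,0,0,0,0,0,50,0,0,0,0,0,0,50,0,0,0,0,0,0,50,0,0,0,0,0,0,50]

```text
time_s: 37.85
ee_pos: [0.4467, -0.3853, 0.1222]
tcp_rot: [[0.972, 0.234, -0.0], [0.234, -0.972, 0.0], [-0.0, -0.001, -1.0]]
wrist_force: [-0.2, -0.2, -2.1]
grip_width: 0.657
```

Run:
```python
from h import *
goto([.446,-.386,.023],103.5); c,im=look('w27')
cv2.imwrite('pics/w27z.png',cv2.resize(im[120:320,200:440],None,fx=3,fy=3,interpolation=cv2.INTER_CUBIC))
```

```text
t 37.85 pos [ 0.4467 -0.3853  0.1222] tilt [-2.e-04  5.e-04 -1.e+00] F [-0.22 -0.17 -2.08] w 57.89 q6 33.3
shift mm [-0.8  0.6 99.2] jaw -76.49
rz 0.009118174243553767
```

View pics/w27.png

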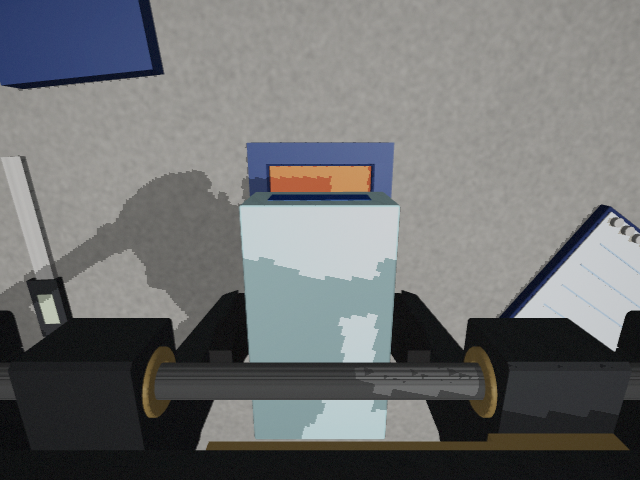

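View pics/w27z.png

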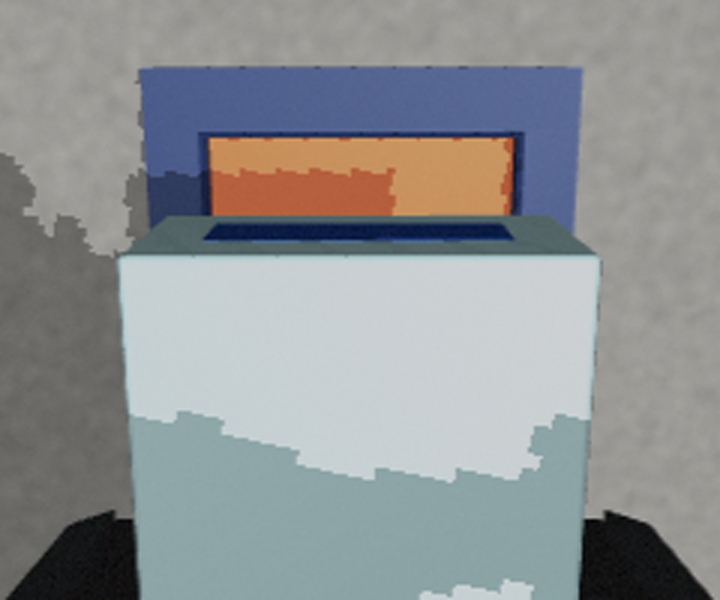

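Run:
```python
from h import *
c=cam('wrist'); s=manip.read_state(); T=lambda X:(s['tcp_rot'].T@(X-s['ee_pos']).T).T*1000
f=lambda L:np.array(L)/3+[199.7,119.7]
print(T(ray(f([[198,132],[523,132]]),.018,c))); print(T(ray(f([[208,139],[514,139],[210,210],[511,210]]),.010,c)))
print(T(ray(f([[140,68],[583,68]]),.018,c)))
```

```text
[[ 59.10017319 -36.96620199 104.24776945]
 [ 59.07958535  37.41254509 104.22497386]]
[[ 56.96429632 -35.8474765  112.24749771]
 [ 56.94417277  36.56241293 112.22530554]
 [ 40.22190118 -36.057533   112.24811674]
 [ 40.20088702  36.54192394 112.22586649]]
[[ 73.15760606 -49.39758496 104.25111384]
 [ 73.13100946  50.2904514  104.22056143]]
```

>>> carry_out:
  rows: [0,0,0,-0.3,0.4,8,50,0,0,0,0,0,16,50,0,0,0,0,0,20,50,0,0,0,0,0,20,50,0,0,0,0,0,14,50,0,0,0,0,0,8,50,0,0,0,0,0,4,50,0,0,0,0,0,2,50]

```text
time_s: 38.7
ee_pos: [0.4464, -0.3872, 0.03]
tcp_rot: [[0.973, 0.232, 0.0], [0.232, -0.973, 0.0], [0.0, 0.0, -1.0]]
wrist_force: [0.2, 0.0, -3.1]
grip_width: 0.657
```

>>> carry_out:
  rows: [0,0,0,0,0,1,50,0,0,0,0,0,0,50,0,0,0,0,0,0,50]

```text
time_s: 39.0
ee_pos: [0.4468, -0.3876, 0.03]
tcp_rot: [[0.973, 0.232, 0.001], [0.232, -0.973, -0.001], [0.001, 0.001, -1.0]]
wrist_force: [0.1, -0.5, -2.6]
grip_width: 0.653
```

Run:
```python
from h import *
goto([.4458,-.3858,.0233],103.5); c,im=look('w28')
```

```text
t 39.0 pos [ 0.4468 -0.3876  0.03  ] tilt [ 0.0011 -0.001  -1.    ] F [ 0.1  -0.45 -2.63] w 57.5 q6 33.2
shift mm [-0.6 -2.   6.7] jaw -76.58
rz -0.08411210828563753
```

View pics/w28.png

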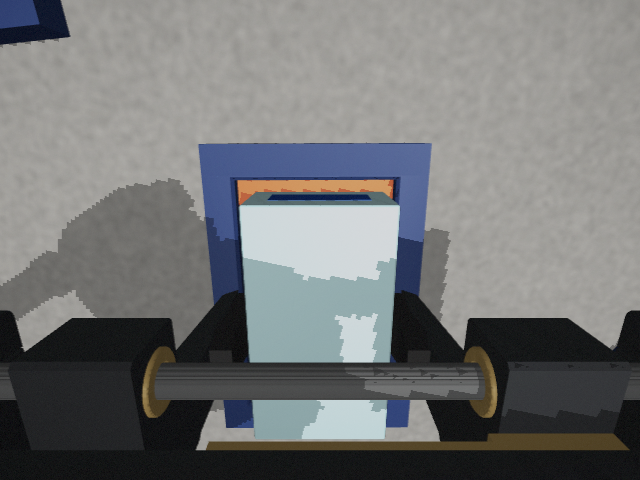

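>>> carry_out:
  rows: [0,0,0,-0.3,-0.9,1.5,50,0,0,0,0,-0.9,1.2,50,0,0,0,0,0,1,50,0,0,0,0,0,1,50,0,0,0,0,0,0.6,50,0,0,0,0,0,0.3,50,0,0,0,0,0,0,50]

```text
time_s: 39.75
ee_pos: [0.4456, -0.3854, 0.0235]
tcp_rot: [[0.973, 0.232, -0.0], [0.232, -0.973, 0.0], [-0.0, -0.0, -1.0]]
wrist_force: [0.5, 0.0, -2.2]
grip_width: 0.655
```

>>> carry_out:
  rows: [0,0,0,0,0,0.3,50,0,0,0,0,0,0.3,50,0,0,0,0,0,0,50]

```text
time_s: 40.05
ee_pos: [0.4457, -0.3855, 0.0233]
tcp_rot: [[0.973, 0.232, 0.0], [0.232, -0.973, -0.0], [0.0, 0.0, -1.0]]
wrist_force: [-1.2, 0.6, 0.4]
grip_width: 0.653
```

>>> carry_out:
  rows: [0,0,0,0,0,0.3,50,0,0,0,0,0,0,50]

```text
time_s: 40.25
ee_pos: [0.4457, -0.3856, 0.0233]
tcp_rot: [[0.973, 0.232, 0.0], [0.232, -0.973, -0.0], [0.0, 0.0, -1.0]]
wrist_force: [-2.1, 1.5, 3.2]
grip_width: 0.652
```

Contact with the floor; release gently and rise.

>>> carry_out:
  rows: [0,0,0,0,0,0,59,0,0,0,0,0,0,61,0,0,0,0,0,0,67,0,0,0,0,0,0,74,0,0,0,0,0,0,76,0,0,0,0,0,-10,76,0,0,0,0,0,-30,76,0,0,0,0,0,-40,80]

```text
time_s: 41.05
ee_pos: [0.4441, -0.3841, 0.1018]
tcp_rot: [[0.973, 0.232, -0.004], [0.232, -0.973, 0.003], [-0.003, -0.004, -1.0]]
wrist_force: [1.2, -0.3, 0.2]
grip_width: 0.902
```

>>> carry_out:
  rows: [0,0,0,0,0,-45,88,0,0,0,0,0,-45,88,0,0,0,0,0,-20,88,0,0,0,0,0,0,88,0,0,0,0,0,0,88]

```text
time_s: 41.55
ee_pos: [0.4455, -0.3854, 0.2129]
tcp_rot: [[0.973, 0.232, 0.0], [0.232, -0.973, -0.001], [0.0, 0.001, -1.0]]
wrist_force: [-0.2, 0.2, -1.3]
grip_width: 0.999
```

Run:
```python
from h import *
goto([.4458,-.3858,.2],103.5); look('w29'); c,im=look('top1','top'); look('side1','side')
cv2.imwrite('pics/top1z.png',cv2.resize(im[130:340,200:540],None,fx=2.35,fy=2.35,interpolation=cv2.INTER_CUBIC))
```

```text
t 41.55 pos [ 0.4455 -0.3854  0.2129] tilt [ 5.e-04 -5.e-04 -1.e+00] F [-0.2   0.25 -1.28] w 87.97 q6 33.3
shift mm [ 0.2  0.5 12.9] jaw -76.58
rz -0.07920267896969335
```

View pics/w29.png

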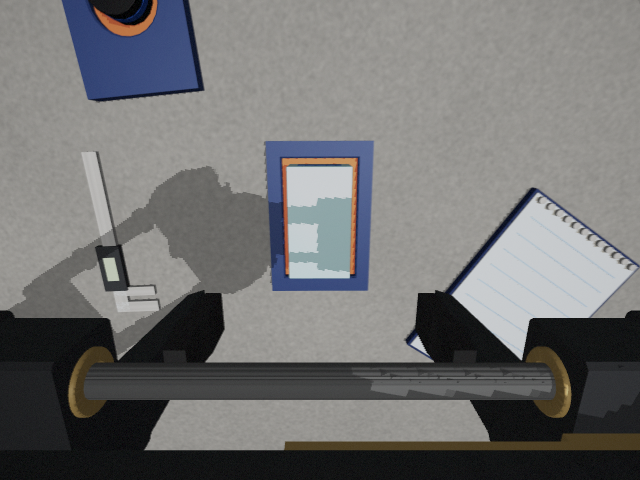

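View pics/top1z.png

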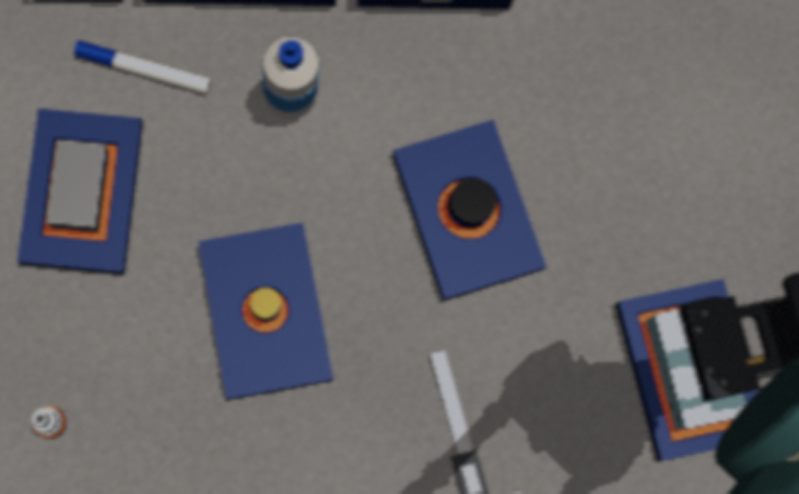

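View pics/side1.png

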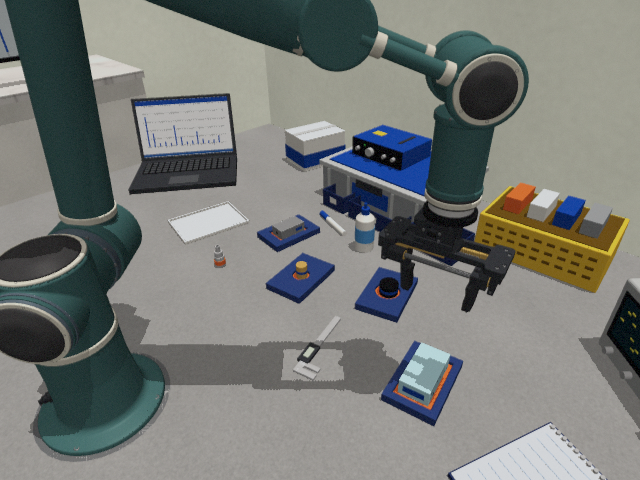

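```bash
python3 -c "
from workcell import order
print(order.job_done())"
```

```text
the job is handed in; nothing more can be done
None
```

I took the stack apart from the top down: brass cylinder, black disc, aluminium bar, then acrylic block. Each went straight into its matching insert. I lowered each one until I felt the floor, at under about 8 N, before letting go. The job was handed in at about 42 s of the 128 s allowed.

- **Placement:** The final wrist, top and side pictures show all four specimens inside their cut-outs, with orange visible around each. They look level, and the two rectangular ones look parallel to their inserts.
- **Left alone:** The gel bottle and the transducer are standing at the same image positions as at the start, and the gripper was clear of everything at hand-in.
- **Disagreements:** Position estimates from the top and wrist cameras differed by up to about 3 mm. The arm also settled up to about 3 mm off its target after some descents. I corrected both from close wrist views before gripping or setting down.
- **Limits of the last check:** The gripper hid part of the acrylic block in the last top picture, so its placement was checked from the wrist and side pictures. I judged the final positions by eye and did not measure them again.

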